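# Load the edge-sample rack and lock its keeper

### The job

Get the stone edge-sample rack ready to travel: swing its keeper bar wide open, take the broken stub out and lay it in the steel scrap tray, and load every full-length sample lying on the bench into a slot of its own, sliding each in under the hood until you feel it butt against the stop. Only when all of them are fully home, swing the keeper shut until it clicks into its detent. Leave the bottle, the backing pad and the stone block alone.

Things in the scene. Friction and masses are not known exactly. Their poses are not given: they have to be found in the camera images.
- sampleA: 100-mm edge sample of polished, laminated stone: a plain bar 100 long (its x), 34 by 34 in section, about 0.3 kg. Origin at its centre; any of its long sides may be down and either end may go first. May be absent (None).
- sampleB: 100-mm edge sample of polished, laminated stone: a plain bar 100 long (its x), 34 by 34 in section, about 0.3 kg. Origin at its centre; any of its long sides may be down and either end may go first. May be absent (None).
- sampleC: 100-mm edge sample of polished, laminated stone: a plain bar 100 long (its x), 34 by 34 in section, about 0.3 kg. Origin at its centre; any of its long sides may be down and either end may go first. May be absent (None).
- sampleD: 100-mm edge sample of polished, laminated stone: a plain bar 100 long (its x), 34 by 34 in section, about 0.3 kg. Origin at its centre; any of its long sides may be down and either end may go first. May be absent (None).
- stub: the broken stub of an edge sample, left in one of the rack's slots: same 34 by 34 section but only 60 long (its x), one ragged end. Origin at its centre.
- scrap_tray: shallow open steel tray on the bench, 120 (x) by 160 (y) outside, walls 4 thick, 20 high, floor 4. Origin at the centre of its underside.
- rack: low plywood carrying rack fixed to the bench, 270 (x) by 130 (y), floor 8 thick; origin at the centre of its underside. Four slots run along its y, centred at x = -90, -30, 30, 90, each 40 wide between wooden runners whose tops are 20 above the bench. The slots are open at the -y end (floor ends at y = -65); a hood covers the +y end. Dust marks in slots mean nothing.
- hood_edge (a point): middle of the front edge of the rack's grey hood, on its top face (rack x 0, y 20, 53 above the bench). The hood runs from here back to rack y = 65; its underside is 48 above the bench. Samples cannot be lowered there: set them down in the open part in front and slide them in under it.
- stop: black rubber stop strip under the hood, right across the rack, 24 high, against which the samples' ends butt. Adjustable along the rack's y, so its place differs (front face about y = 39 to 51 on the rack). Origin at the middle of the lower edge of its front face, axes like the rack's.
- keeper (a joint): keeper bar angle: 0 = shut, lying along the rack's x across the slots' open ends at rack y = -73; grows to 1.5 rad = open, pointing to rack -y. Stays where it is left. Steel, 12 thick, 16 high (28 to 44 above the bench), 273 long from the pin. The detent's spring plunger resists from about 0.075 to 0.035 rad (some 10 N at the knob), then holds it shut.
- keeper_hinge (a point): the keeper's hinge pin, fixed to the rack at x = 135, y = -73, at the bar's mid height, 36 above the bench.
- keeper_knob (a point): top of the keeper's upright round black knob, 18 in diameter, 46 tall above the bar (top 90 above the bench), 170 from the hinge pin. Grip or push it.
- water_bottle: bystander: clear water bottle, 64 in diameter, 190 high. Origin at the centre of its underside.
- backing_pad: bystander: round polishing-pad backing disc, 116 in diameter, 36 high. Origin at the centre of its underside.
- stone_block: bystander: rough stone block 70 by 130 by 50 high. Origin at the centre of its underside.
Things that resemble listed ones, but are neither listed nor needed, are in the scene too. What is shaped like the stub but orange or pink is not meant.

How it is judged:
On the way, in this order (a step that is already met when the one before it is completed fails the run):
1. the keeper bar is swung wide open (past 1.1 rad) (value of joint keeper above 1.1 rad), for 0.2 s.
2. the stub lies in the scrap tray and every sample is home against the stop in a slot, with the keeper still open (value of joint keeper above 0.3 rad and x of stub in the frame of scrap_tray between -0.058 and 0.058 m and y of stub in the frame of scrap_tray between -0.078 and 0.078 m and height (world z) of stub below 0.05 m and y of sampleA in the frame of stop between -0.055 and -0.045 m and z of sampleA in the frame of rack between 0.02 and 0.03 m and x of sampleA in the frame of rack between -0.115 and 0.115 m and angle between the x axis of each of sampleA, sampleB, sampleC, sampleD and the y axis of rack, either way round below 0.12 rad and y of sampleB in the frame of stop between -0.055 and -0.045 m and z of sampleB in the frame of rack between 0.02 and 0.03 m and x of sampleB in the frame of rack between -0.115 and 0.115 m and y of sampleC in the frame of stop between -0.055 and -0.045 m and z of sampleC in the frame of rack between 0.02 and 0.03 m and x of sampleC in the frame of rack between -0.115 and 0.115 m and y of sampleD in the frame of stop between -0.055 and -0.045 m and z of sampleD in the frame of rack between 0.02 and 0.03 m and x of sampleD in the frame of rack between -0.115 and 0.115 m), for 0.2 s.
3. the keeper is shut, past its detent (value of joint keeper below 0.022 rad), for 0.2 s.
At the end, for the whole second after the job is handed in: The keeper is shut in its detent (within 0.022 rad), the stub lies in the scrap tray, every sample present lies flat in a slot with its end within 5 mm of the stop, and all are at rest (value of joint keeper below 0.022 rad and x of stub in the frame of scrap_tray between -0.058 and 0.058 m and y of stub in the frame of scrap_tray between -0.078 and 0.078 m and height (world z) of stub below 0.05 m and y of sampleA in the frame of stop between -0.055 and -0.045 m and z of sampleA in the frame of rack between 0.02 and 0.03 m and x of sampleA in the frame of rack between -0.115 and 0.115 m and angle between the x axis of each of sampleA, sampleB, sampleC, sampleD and the y axis of rack, either way round below 0.12 rad and y of sampleB in the frame of stop between -0.055 and -0.045 m and z of sampleB in the frame of rack between 0.02 and 0.03 m and x of sampleB in the frame of rack between -0.115 and 0.115 m and y of sampleC in the frame of stop between -0.055 and -0.045 m and z of sampleC in the frame of rack between 0.02 and 0.03 m and x of sampleC in the frame of rack between -0.115 and 0.115 m and y of sampleD in the frame of stop between -0.055 and -0.045 m and z of sampleD in the frame of rack between 0.02 and 0.03 m and x of sampleD in the frame of rack between -0.115 and 0.115 m and linear speed of each of sampleA, sampleB, sampleC, sampleD, stub below 0.02 m/s); the robot touches nothing.
It fails at once if the water bottle is shoved away or knocked over (distance of water_bottle from where it was at the start of the episode above 0.03 m or angle between water_bottle's own z axis and vertical above 0.5 rad).
It fails at once if the backing pad is shoved away or knocked over (distance of backing_pad from where it was at the start of the episode above 0.03 m or angle between backing_pad's own z axis and vertical above 0.5 rad).
It fails at once if the stone block is shoved away or knocked over (distance of stone_block from where it was at the start of the episode above 0.03 m or angle between stone_block's own z axis and vertical above 0.5 rad).
Of sampleA, sampleB, sampleC, sampleD only 2 to 4 are there at a start; the rules pass over those that are not, and their reading is None.
At some moment in a run one of sampleA, sampleB, sampleC, sampleD, stub may be knocked a few centimetres aside while the robot is not near it.
It also fails if it takes over 210 s, if anything falls off the work surface, if the arm or the gripper's body presses on something with over 40 N, if the wrist force passes 120 N, or if a joint passes its speed limit or range.

### The arm

A 6-joint arm with a two-finger parallel gripper is mounted at the origin on the work surface. World frame = base frame: x ahead of the robot, y to its left, z up, the work surface at z = 0. Lengths are in m, angles in rad, forces in N, time in s.
With the tool pointing down it reaches from about 0.225 to 0.875 m from the base axis. Payload 3.4 kg.
Tool frame: the origin (TCP) lies on the centre line of the jaws, within the pads' length; the fingertips stand 19 mm ahead of it and the grasp point (between the pads) is the TCP; z points along the fingers, y is the direction in which the jaws open and shut (so a half turn about z gives the same grasp; the last joint's range is limited). The gripper opens to 85 mm and grips with 20 to 120 N. Pads are 22 mm wide; open, the fingers measure 114 mm over their backs; the gripper's body (76 mm by 85 mm) begins 54 mm behind the grasp point. The pads swing forward as they close: fully open they stand 13 mm farther back than shut.
Start: joints at [-0.121, 0.276, 1.505, -0, 1.361, -0.121], TCP at [0.575, -0, 0.25] pointing down, gripper open.
Joint ranges: [-2.89, 2.89], [-0.75, 2.08], [0.22, 2.7], [-1.18, 4.32], [0.11, 2.71], [-2.7, 2.7]. Speed limits (rad/s): [2.57, 2.57, 3.14, 3.14, 3.14, 3.14].

### API

Orientations are given as a unit quaternion [w, x, y, z].
In Python, from rig import monitor, eyes, manip, models gives the robot as it stands.
- The arm moves only by the tool send_rows, never from a script. Its argument "deltas" is a list of rows, each an object with "dp": the shift along the world's x, y, z each as a share of 0.12 m, from -1 to 1, a list of three; "rotation": the turn, a rotation vector about the world's x, y, z each as a share of 0.5 rad, from -1 to 1, a list of three. In form: [{"dp": [dx, dy, dz], "rotation": [rx, ry, rz]}, ...]. A call has 1 to 12 rows; each row is the pose to reach, as a shift and turn from the pose commanded when the call began; what a row does not reach only later rows make up. A row lasts 1/12 s, in which the tool goes at most 41.7 mm and 7.16 degrees, less where a joint would pass 70% of its speed; a pose out of reach is approached as far as the arm can. A call with a number of a shift or a turn outside -1 to 1 is refused whole. A call with a gripper value outside its range is refused whole. "fingers" is the closure, from -1 (fully open) to 1 (shut), set as the call begins (left out, the last holds). The fingers move at their own pace and stop on an object; "grip_force" is the grip in N (left out, the last holds). Time passes only in rows, so rows that repeat a pose let the fingers close. It gives the time, the measured TCP pose, the force and the opening at its end, in the units of the state.
- monitor.get_state(): the state, without advancing time (a new reading comes with each control period).
- eyes.get_image(name): name is "scene" or "side" or "wrist"; returns a dict with "color" (420x560x3 uint8, red, green, blue), "depth" (420x560 float32, m along the optical axis (not along the pixel's ray), 0 where there is no reading), "mtx" (3x3 intrinsics, pixels), "k1" (the pictures are not rectified: a ray, as slopes to the right and down, at radius r is drawn at 1 + k1 r^2 times it, then the intrinsics apply), "rvec" (rotation vector, rad) and "tvec" (3), from world to camera coordinates, as OpenCV has them. Camera axes: x right, y down, z forward; pixel columns grow to the right and rows downward; lengths in m; the calibration is good to about 2 mm. A picture is of the moment at which its call begins.
- manip.sign_off(): hands the job in, once; it reports no verdict.
Trained networks look in a picture, given as the dict that the camera call returned (one of the last four; its "shot" number tells which), for a name from the list of things; names that differ only in an ending like _2 or _b are one class to them, and where a whole thing is asked for, a point or a joint stands for the part that bears it (a point fixed in the world has none). Each returns a list of dicts, best first, with "score" (0 to 1); they miss things now and then, are a little off and sometimes report something else, mostly with a low value. They report only what shows in the picture. A call takes as long as a camera call. They do not tell look-alikes from the thing itself.
- models.find_in(name, picture): "box" ([left, top, right, bottom] in pixels, round what is visible of it).
The state is a dict: "clock": time; "qpos": joint angles; "qd": joint speeds; "effort": joint torques, N m; "position": TCP position; "ee_rot": TCP orientation; "contact_force": force on the tool from outside, world axes, zero at the start; "moment": the same for the moment, N m; "width": finger opening in m.
Only numpy, scipy, OpenCV 4.12 (cv2) and the standard library are available. Lean on these libraries where they do the work, as an engineer would, in place of code of your own. Each camera call takes 0.05 s, during which the arm holds its last target.

## Working session

There is one attempt and no reset: what is moved stays moved. The work goes in short steps, Python scripts to look and compute and a tool call to move; the robot and the scene stay as the last step left them, time stands still between calls to the robot, and variables do not carry over. Pictures are saved under pics/ and viewed, and the job is handed in when it is done.

Besides the shell and the picture viewer there is one more tool, called after "Request:" by a JSON object that holds its "op" and its "data", one argument or row to a line. send_rows: Moves the arm, as the interface text tells. Its arguments: {"type":"object","properties":{"deltas":{"type":"array","items":{"type":"object","properties":{"dp":{"type":"array","items":{"type":"number"}},"rotation":{"type":"array","items":{"type":"number"}}}}},"fingers":{"type":"number"},"grip_force":{"type":"number"}},"required":["deltas"]}

```bash
ls; mkdir -p pics
cat > h.py <<'E'
import numpy as np, cv2
from rig import monitor, eyes, manip, models
def pix2world(p,u,v,d=None,z=None):
    K=np.array(p["mtx"],float);k1=p["k1"]
    q=cv2.undistortPoints(np.array([[[u,v]]],float),K,np.array([k1,0,0,0,0.]))[0,0]
    R,_=cv2.Rodrigues(np.array(p["rvec"],float));t=np.array(p["tvec"],float).ravel()
    c=-R.T@t; ray=R.T@np.array([q[0],q[1],1.])
    if z is not None: s=(z-c[2])/ray[2]
    else: s=d
    return c+s*ray
def cloud(p):
    d=p["depth"];H,W=d.shape
    K=np.array(p["mtx"],float)
    uu,vv=np.meshgrid(np.arange(W),np.arange(H))
    q=cv2.undistortPoints(np.stack([uu,vv],-1).reshape(-1,1,2).astype(float),K,np.array([p["k1"],0,0,0,0.])).reshape(H,W,2)
    R,_=cv2.Rodrigues(np.array(p["rvec"],float));t=np.array(p["tvec"],float).ravel()
    X=np.dstack([q[...,0]*d,q[...,1]*d,d])
    w=(X-t)@R
    w[d==0]=np.nan
    return w
def proj(p,X):
    R=np.array(p["rvec"],float)
    return cv2.projectPoints(np.array(X,float).reshape(-1,1,3),R,np.array(p["tvec"],float),np.array(p["mtx"],float),np.array([p["k1"],0,0,0,0.]))[0].reshape(-1,2)
def save(p,n,box=None,s=1):
    im=p["color"][...,::-1]
    if box: im=im[box[1]:box[3],box[0]:box[2]]
    im=cv2.resize(im,None,fx=s,fy=s,interpolation=cv2.INTER_CUBIC)
    cv2.imwrite("pics/"+n+".png",im)
E
python3 - <<'E'
from h import *
import pickle
for n in ["scene","side","wrist"]:
    p=eyes.get_image(n);save(p,n+"0",s=1.4);pickle.dump(p,open(n+"0.pkl","wb"))
    for k in (["sampleA","stub","scrap_tray","rack","keeper","stone_block","hood_edge","keeper_knob"] if n!="x" else []):
        for r in models.find_in(k,p)[:6]: print(n,k,[round(x) for x in r["box"]],round(r["score"],2))
print(monitor.get_state())
E
```

```text
pics
scene sampleA [216, 153, 362, 264] 0.32
scene sampleA [115, 201, 205, 274] 0.16
scene stub [297, 144, 322, 164] 0.71
scene stub [190, 171, 209, 194] 0.68
scene stub [260, 170, 288, 195] 0.59
scene scrap_tray [118, 201, 204, 271] 0.97
scene rack [213, 153, 363, 265] 0.59
scene keeper [217, 196, 321, 254] 0.8
scene stone_block [316, 264, 376, 340] 0.9
scene stone_block [111, 326, 172, 385] 0.56
scene hood_edge [215, 151, 365, 266] 0.94
scene keeper_knob [214, 199, 324, 258] 0.83
side sampleA [254, 136, 265, 148] 0.6
side stub [224, 190, 234, 218] 0.76
side stub [204, 161, 224, 180] 0.65
side stub [177, 241, 201, 260] 0.64
side scrap_tray [197, 263, 256, 333] 0.64
side rack [200, 169, 319, 249] 0.91
side keeper [224, 208, 314, 248] 0.62
side stone_block [328, 188, 376, 233] 0.96
side hood_edge [198, 171, 318, 246] 0.72
side keeper_knob [249, 134, 263, 150] 0.72
side keeper_knob [225, 207, 313, 249] 0.6
wrist stub [130, 153, 174, 218] 0.88
wrist stub [37, 272, 100, 323] 0.88
wrist stub [71, 0, 148, 68] 0.62
wrist scrap_tray [96, 343, 181, 420] 0.65
wrist keeper [179, 238, 370, 330] 
[... 221 characters left out ...]
'clock': 1.35, 'qpos': array([-1.21002981e-01,  2.75910844e-01,  1.50488350e+00,  3.10525138e-06,
        1.36069069e+00, -1.20984935e-01]), 'qd': array([ 6.36876703e-04,  7.92030395e-04, -5.59182747e-05,  1.22069945e-03,
       -2.14092696e-03, -1.98795600e-03]), 'effort': array([-1.04418541e-03, -4.16655385e+01, -2.46097791e+01, -4.05719993e-04,
        3.25352930e-04,  1.46554760e-05]), 'position': array([ 5.75043666e-01, -1.13556769e-05,  2.50328409e-01]), 'ee_rot': array([4.14280566e-05, 7.07113389e-01, 7.07100171e-01, 3.43746632e-05]), 'contact_force': array([-0.74609466, -0.43600046,  0.17614791]), 'moment': array([ 0.00330278,  0.01131559, -0.00338005]), 'width': 0.08536660890090496}
```

View pics/scene0.png

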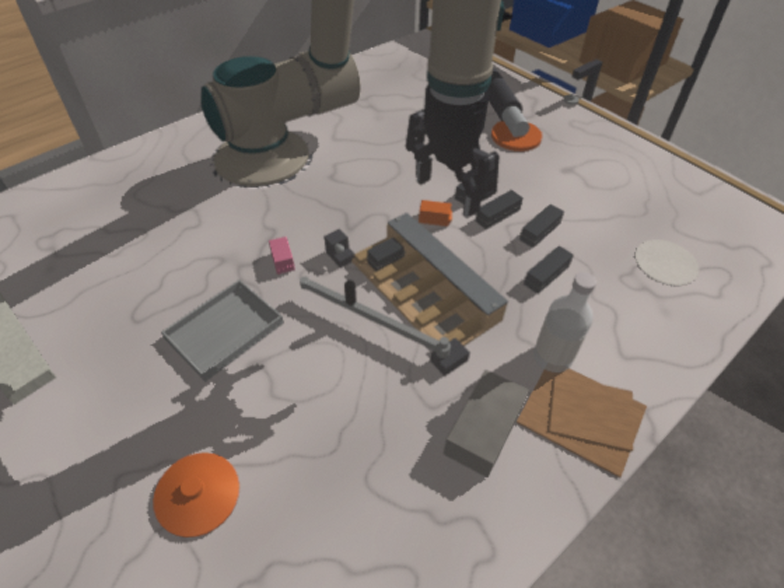

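View pics/side0.png

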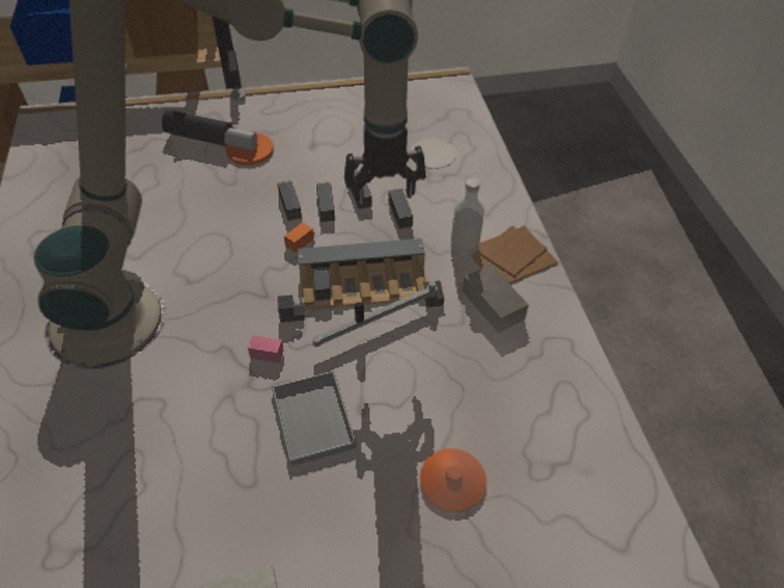

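View pics/wrist0.png

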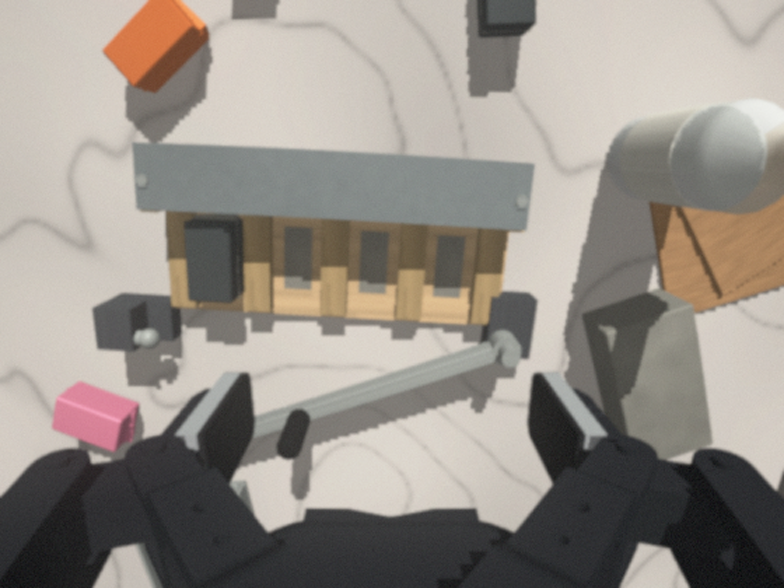

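Scene: rack with four slots (stub, dark, in the leftmost slot; the three others hold only flat dust marks), keeper partly open, tray at (220,328) scaled, four dark bars behind the hood in the side view (290,200), (326,202), (360,193), (400,208). The orange and pink blocks are decoys. Next I build metric top-down maps.

Run:
```python
from h import *
import pickle
S=1000 # px per m -> map
x0,x1,y0,y1=0.25,0.85,-0.4,0.4
for n in ["scene","side","wrist"]:
    p=pickle.load(open(n+"0.pkl","rb"));w=cloud(p)
    R,_=cv2.Rodrigues(np.array(p["rvec"],float)); print(n,"cam",(-R.T@np.array(p["tvec"]).ravel()).round(3), np.nanmin(p["depth"]))
    # bench z
    print("z median", np.nanmedian(w[...,2][(abs(w[...,2])<.02)]))
W=[];C=[]
p=pickle.load(open("side0.pkl","rb"))
w=cloud(p)
img=np.zeros((600,800,3),np.uint8)
# ortho map image: rows = -x? columns = ... show right=+x? use y up, x right : 
sc=750
def mk(pn):
    p=pickle.load(open(pn,"rb"));w=cloud(p).reshape(-1,3);c=p["color"].reshape(-1,3)
    o=np.argsort(np.nan_to_num(w[:,2]));m=np.zeros((600,500,3),np.uint8)
    for i in o:
        if np.isnan(w[i,0]) or w[i,2]>.2 : continue
        u=int((w[i,0]-.2)*sc);v=int((.4-w[i,1])*sc)
        if 0<=u<498 and 0<=v<598: m[v:v+2,u:u+2]=c[i][::-1]
    return m
cv2.imwrite("pics/top0.png",np.hstack([mk("side0.pkl"),mk("scene0.pkl")])[:, :1000][:, :].copy()[:, :] if 0 else cv2.resize(np.hstack([mk("side0.pkl"),mk("scene0.pkl")]),(800,480)))
```

```text
scene cam [ 0.967 -0.433  0.719] 0.0
z median 0.0009953312355565158
side cam [ 0.391 -0.97   1.117] 0.0
z median -0.0009437946278509526
wrist cam [0.575 0.069 0.373] 0.0
z median -0.0010747271221720328
```

View pics/top0.png

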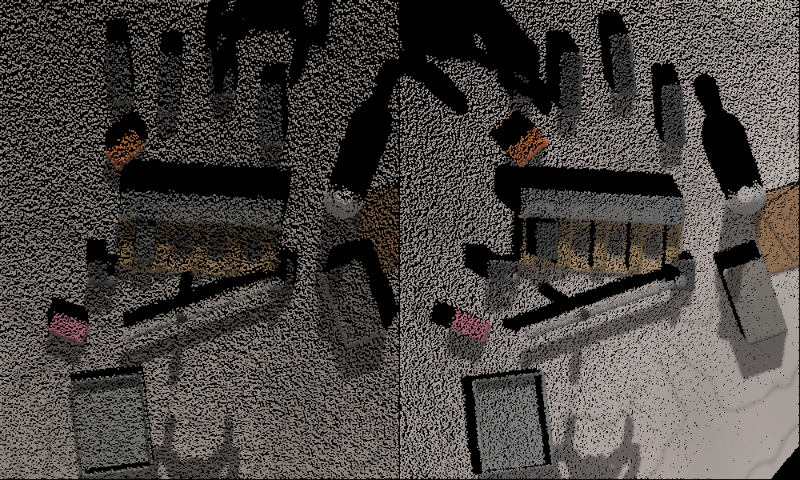

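```bash
cat >> h.py <<'E'
def comps(p,zlo,zhi,mask=None,xr=(0.2,0.85),yr=(-.4,.45),minpx=15):
    w=cloud(p);m=(w[...,2]>zlo)&(w[...,2]<zhi)&(w[...,0]>xr[0])&(w[...,0]<xr[1])&(w[...,1]>yr[0])&(w[...,1]<yr[1])
    if mask is not None: m&=mask
    n,l,st,ce=cv2.connectedComponentsWithStats(m.astype(np.uint8),connectivity=4)
    out=[]
    for i in range(1,n):
        if st[i,4]<minpx: continue
        pts=w[l==i]
        r=cv2.minAreaRect(pts[:,:2].astype(np.float32))
        out.append((st[i,:4].tolist(),st[i,4],np.array(r[0]).round(3),np.array(r[1]).round(3),round(r[2],1),np.median(pts[:,2]).round(4),p["color"][l==i].mean(0).round()))
    return out
E
python3 - <<'E'
from h import *
import pickle
for n in ["scene","side","wrist"]:
    p=pickle.load(open(n+"0.pkl","rb"))
    print(n,"bars")
    c=p["color"].astype(int)
    for o in comps(p,.028,.040): print(*o)
    print("hood")
    for o in comps(p,.047,.06,minpx=60): print(*o)
E
```

```text
scene bars
[326, 131, 8, 8] 33 [0.401 0.236] [0.015 0.032] 61.4 0.0332 [61. 60. 60.]
[342, 136, 32, 22] 317 [0.484 0.263] [0.099 0.037] 88.3 0.0345 [71. 70. 70.]
[300, 143, 23, 13] 212 [0.411 0.156] [0.06  0.038] 39.5 0.0342 [156.  89.  55.]
[373, 146, 30, 25] 350 [0.571 0.293] [0.035 0.103] 5.6 0.0345 [74. 73. 74.]
[276, 162, 8, 7] 24 [0.409 0.043] [0.019 0.01 ] 40.5 0.0329 [98. 86. 74.]
[192, 169, 17, 20] 242 [ 0.315 -0.142] [0.034 0.062] 69.0 0.0344 [163. 100. 117.]
[232, 171, 8, 9] 23 [ 0.365 -0.068] [0.03  0.005] 4.3 0.0337 [60. 58. 58.]
[243, 171, 6, 5] 18 [ 0.379 -0.044] [0.015 0.003] 86.2 0.0357 [70. 68. 68.]
[376, 176, 34, 28] 426 [0.654 0.21 ] [0.035 0.103] 3.3 0.0342 [73. 73. 73.]
[262, 177, 27, 14] 89 [ 0.455 -0.007] [0.067 0.03 ] 57.2 0.0341 [56. 54. 53.]
[215, 204, 106, 52] 304 [ 0.547 -0.117] [0.278 0.011] 20.2 0.0343 [92. 89. 87.]
[343, 220, 19, 12] 51 [0.671 0.045] [0.048 0.011] 72.7 0.0334 [99. 85. 71.]
[383, 242, 28, 19] 100 [0.779 0.058] [0.065 0.027] 12.8 0.0336 [105. 101.  97.]
[318, 317, 33, 19] 94 [ 0.812 -0.162] [0.068 0.003] 19.5 0.0336 [71. 69. 66.]
hood
[2
[... 2152 characters left out ...]
 -0.044] [0.019 0.054] 50.0 0.0356 [102. 102. 100.]
[182, 237, 186, 65] 845 [ 0.565 -0.093] [0.22  0.006] 19.5 0.0341 [160. 162. 155.]
[96, 243, 6, 8] 19 [ 0.376 -0.065] [0.007 0.007] 42.0 0.039 [91. 91. 87.]
[37, 282, 51, 40] 1231 [ 0.313 -0.141] [0.036 0.061] 67.4 0.0324 [213. 133. 153.]
hood
[453, 78, 31, 68] 434 [0.754 0.076] [0.026 0.063] 1.5 0.0534 [135. 133. 124.]
[94, 102, 288, 64] 13694 [0.534 0.055] [0.046 0.271] 86.6 0.0517 [133. 138. 136.]
[433, 218, 76, 111] 5893 [ 0.789 -0.1  ] [0.07  0.131] 20.0 0.0489 [128. 126. 117.]
[356, 247, 16, 15] 182 [ 0.663 -0.067] [0.013 0.014] 84.0 0.0564 [150. 152. 146.]
[204, 292, 18, 15] 111 [ 0.504 -0.118] [0.009 0.018] 73.1 0.0537 [67. 66. 63.]
```

Run:
```python
from h import *
import pickle
for n in ["scene","side","wrist"]:
    p=pickle.load(open(n+"0.pkl","rb"))
    print(n)
    for o in comps(p,.075,.1,minpx=4,xr=(.4,.7),yr=(-.2,.0)): print("knob",*o[:6])
    for o in comps(p,.038,.046,minpx=15,xr=(.35,.72),yr=(-.25,.03)): print("42",*o[:6])
    for o in comps(p,.0,.026,minpx=15,mask=None,xr=(.28,.5),yr=(-.45,-.2)): print("tray",*o[:6])
    w=cloud(p)
    c=p["color"].astype(int); dark=(c.max(2)<110)
    m=dark&(abs(w[...,0]-.67)<.05)&(abs(w[...,1]+.05)<.06)&(w[...,2]>.015)
    if m.any(): print("blk",np.nanpercentile(w[m],[2,50,98],axis=0).round(3).tolist())
    m=dark&(abs(w[...,0]-.37)<.05)&(abs(w[...,1]+.05)<.06)&(w[...,2]>.015)
    if m.any(): print("catch",np.nanpercentile(w[m],[2,50,98],axis=0).round(3).tolist())
```

```text
scene
knob [246, 200, 8, 11] 69 [ 0.505 -0.124] [0.016 0.017] 53.4 0.088
42 [232, 163, 17, 17] 150 [ 0.372 -0.051] [0.035 0.046] 87.9 0.044
42 [262, 170, 27, 18] 252 [ 0.444 -0.001] [0.06  0.036] 88.6 0.042
42 [214, 198, 108, 55] 608 [ 0.541 -0.112] [0.284 0.018] 18.7 0.0436
tray [84, 194, 139, 109] 6634 [ 0.39  -0.325] [0.22 0.25] 0.0 0.0029
tray [203, 222, 9, 9] 26 [ 0.433 -0.204] [0.008 0.029] 89.2 0.0009
tray [123, 300, 7, 6] 19 [ 0.495 -0.443] [0.011 0.01 ] 9.6 0.0011
blk [[0.621, -0.084, 0.018], [0.645, -0.012, 0.27], [0.689, 0.009, 0.348]]
catch [[0.349, -0.069, 0.016], [0.377, -0.056, 0.036], [0.408, -0.002, 0.046]]
side
knob [253, 216, 7, 7] 37 [ 0.502 -0.128] [0.015 0.015] 27.3 0.0872
42 [223, 192, 13, 16] 150 [ 0.441 -0.004] [0.063 0.033] 86.7 0.0405
42 [259, 204, 53, 27] 222 [ 0.59  -0.096] [0.173 0.022] 17.8 0.0421
42 [199, 211, 10, 11] 79 [ 0.362 -0.054] [0.039 0.026] 84.2 0.0425
42 [209, 216, 6, 5] 20 [ 0.385 -0.066] [0.012 0.012] 33.3 0.0412
42 [239, 228, 19, 11] 70 [ 0.477 -0.137] [0.052 0.015] 17.7 0.042
42 [223, 235, 17, 10] 69 [ 0.428 -0.154] [0.049 0.019] 17.8 0.
[... 971 characters left out ...]
-0.072, 0.017], [0.376, -0.035, 0.626], [0.418, -0.002, 0.653]]
wrist
knob [198, 307, 19, 21] 315 [ 0.503 -0.122] [0.016 0.016] 25.4 0.0877
42 [131, 159, 36, 58] 1841 [0.442 0.001] [0.06  0.035] 87.6 0.0406
42 [68, 219, 44, 33] 905 [ 0.371 -0.051] [0.035 0.044] 88.0 0.0423
42 [210, 240, 163, 60] 1803 [ 0.587 -0.093] [0.182 0.019] 20.0 0.0427
42 [181, 293, 28, 19] 273 [ 0.48  -0.131] [0.038 0.013] 18.7 0.0426
tray [164, 343, 18, 25] 156 [ 0.437 -0.235] [0.014 0.042] 27.8 0.0062
tray [97, 388, 19, 32] 211 [ 0.329 -0.316] [0.006 0.067] 5.5 0.016
blk [[0.623, -0.062, 0.018], [0.636, -0.001, 0.297], [0.683, 0.01, 0.32]]
catch [[0.349, -0.067, 0.015], [0.374, -0.046, 0.037], [0.411, 0.006, 0.044]]
```

Request:
{"op": "send_rows", "data": {
  "deltas": [
    {"dp":[-0.12,-0.2,-0.2],"rotation":[0,0,0]},
    {"dp":[-0.24,-0.4,-0.4],"rotation":[0,0,0]},
    {"dp":[-0.36,-0.6,-0.6],"rotation":[0,0,0]},
    {"dp":[-0.48,-0.8,-0.8],"rotation":[0,0,0]},
    {"dp":[-0.6,-1,-1],"rotation":[0,0,0]},
    {"dp":[-0.6,-1,-1],"rotation":[0,0,0]},
    {"dp":[-0.6,-1,-1],"rotation":[0,0,0]}
  ],
  "fingers": -0.2,
  "grip_force": 40
}}

```text
clock: 1.93
position: [0.5016, -0.1206, 0.1292]
ee_rot: [-0.001, 0.708, 0.706, -0.001]
contact_force: [0.5, -0.1, -0.7]
width: 0.0515
```

Run:
```python
from h import *
p=eyes.get_image("wrist");save(p,"w1",s=1.4)
for o in comps(p,.075,.1,minpx=20,xr=(.4,.7),yr=(-.2,.0)): print("knob",*o[:6])
s=monitor.get_state();print(s["position"],s["width"],s["contact_force"])
```

```text
knob [264, 235, 33, 39] 1003 [ 0.502 -0.123] [0.017 0.017] 8.7 0.0882
[ 0.50324028 -0.12031374  0.1303491 ] 0.051215870655957646 [ 1.50398548 -0.05599547  0.64355028]
```

View pics/w1.png

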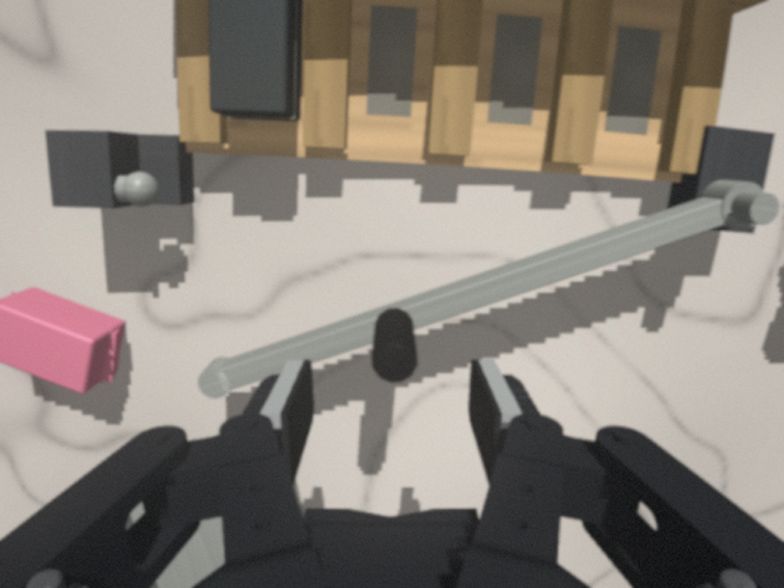

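The knob (395,345 scaled) is centred between the open jaws. I descend and grip.

Request:
{"op": "send_rows", "data": {
  "deltas": [
    {"dp":[-0.01,-0.02,-0.2],"rotation":[0,0,0]},
    {"dp":[-0.01,-0.02,-0.44],"rotation":[0,0,0]},
    {"dp":[-0.01,-0.02,-0.44],"rotation":[0,0,0]},
    {"dp":[-0.01,-0.02,-0.44],"rotation":[0,0,0]}
  ]
}}

```text
clock: 2.32
position: [0.5022, -0.1215, 0.0777]
ee_rot: [-0.0, 0.707, 0.708, -0.0]
contact_force: [0.3, -0.5, -0.5]
width: 0.0512
```

Request:
{"op": "send_rows", "data": {
  "deltas": [
    {"dp":[0,0,0],"rotation":[0,0,0]},
    {"dp":[0,0,0],"rotation":[0,0,0]},
    {"dp":[0,0,0],"rotation":[0,0,0]},
    {"dp":[0,0,0],"rotation":[0,0,0]},
    {"dp":[0,0,0],"rotation":[0,0,0]}
  ],
  "fingers": 1
}}

```text
clock: 2.73
position: [0.5024, -0.1226, 0.0794]
ee_rot: [0.001, 0.707, 0.707, 0.0]
contact_force: [-1.3, -0.2, 5.6]
width: 0.0169
```

Run:
```python
from h import *
s=monitor.get_state();print(s["position"],s["width"],s["contact_force"])
H=np.array([.663,-.068]);k=s["position"][:2]-H
r=np.hypot(*k);a=np.arctan2(k[1],k[0])%(2*np.pi);print(r,a, "keeper",a-np.pi+.059)
for d in np.arange(.08,1.01,.08): 
    b=a+d; print(round(d,2),((H+r*np.array([np.cos(b),np.sin(b)])-s["position"][:2])/.12).round(2))
```

```text
[ 0.50240466 -0.122647    0.07937545] 0.016874276140488267 [-1.31336136 -0.23277796  5.59245854]
0.16963832015557045 3.4695799968894114 keeper 0.3869873432996183
0.08 [ 0.04 -0.11]
0.16 [ 0.09 -0.21]
0.24 [ 0.15 -0.31]
0.32 [ 0.21 -0.4 ]
0.4 [ 0.28 -0.49]
0.48 [ 0.36 -0.57]
0.56 [ 0.45 -0.64]
0.64 [ 0.54 -0.71]
0.72 [ 0.63 -0.77]
0.8 [ 0.73 -0.82]
0.88 [ 0.84 -0.87]
0.96 [ 0.94 -0.9 ]
```

Request:
{"op": "send_rows", "data": {
  "deltas": [
    {"dp":[0.04,-0.11,0],"rotation":[0,0,0]},
    {"dp":[0.09,-0.21,0],"rotation":[0,0,0]},
    {"dp":[0.15,-0.31,0],"rotation":[0,0,0]},
    {"dp":[0.21,-0.4,0],"rotation":[0,0,0]},
    {"dp":[0.28,-0.49,0],"rotation":[0,0,0]},
    {"dp":[0.36,-0.57,0],"rotation":[0,0,0]},
    {"dp":[0.45,-0.64,0],"rotation":[0,0,0]},
    {"dp":[0.54,-0.71,0],"rotation":[0,0,0]},
    {"dp":[0.63,-0.77,0],"rotation":[0,0,0]},
    {"dp":[0.73,-0.82,0],"rotation":[0,0,0]},
    {"dp":[0.84,-0.87,0],"rotation":[0,0,0]},
    {"dp":[0.94,-0.9,0],"rotation":[0,0,0]}
  ]
}}

```text
clock: 3.73
position: [0.6138, -0.2361, 0.0794]
ee_rot: [0.003, 0.706, 0.708, -0.004]
contact_force: [-6.5, -11.9, 3.7]
width: 0.0169
```

Request:
{"op": "send_rows", "data": {
  "deltas": [
    {"dp":[0,0,0],"rotation":[0,0,0]},
    {"dp":[0,0,0],"rotation":[0,0,0]},
    {"dp":[0,0,0],"rotation":[0,0,0]}
  ]
}}

```text
clock: 3.98
position: [0.6159, -0.2363, 0.0794]
ee_rot: [0.005, 0.707, 0.707, -0.002]
contact_force: [-1.6, -11.0, -0.3]
width: 0.017
```

Run:
```python
from h import *
s=monitor.get_state();print(s["position"],s["width"],s["contact_force"])
H=np.array([.663,-.068]);k=s["position"][:2]-H
r=np.hypot(*k);a=np.arctan2(k[1],k[0])%(2*np.pi);print(r,a, "keeper",a-np.pi+.059)
p=eyes.get_image("wrist");save(p,"w2",s=1.2)
p=eyes.get_image("side");save(p,"s2",s=1.2)
```

```text
[ 0.61589344 -0.23633479  0.07940338] 0.016992524869770157 [ -1.64689187 -10.96001021  -0.32879113]
0.17480168490146245 4.439530001673836 keeper 1.3569373480840425
```

View pics/s2.png

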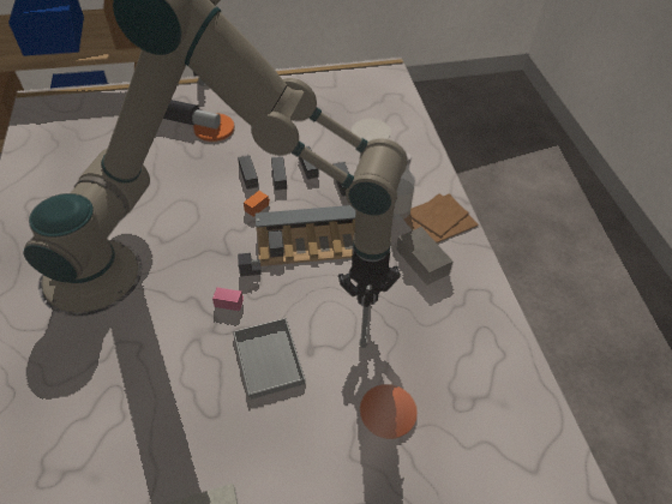

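Request:
{"op": "send_rows", "data": {
  "deltas": [
    {"dp":[0,0,0],"rotation":[0,0,0]},
    {"dp":[0,0,0],"rotation":[0,0,0]},
    {"dp":[0,0,0.2],"rotation":[0,0,0]},
    {"dp":[0,0,0.5],"rotation":[0,0,0]},
    {"dp":[0,0,0.8],"rotation":[0,0,0]},
    {"dp":[-0.2,0.2,0.8],"rotation":[0,0,0]},
    {"dp":[-0.4,0.4,0.8],"rotation":[0,0,-0.04]},
    {"dp":[-0.6,0.6,0.8],"rotation":[0,0,-0.08]},
    {"dp":[-0.8,0.8,0.8],"rotation":[0,0,-0.12]},
    {"dp":[-1,1,0.8],"rotation":[0,0,-0.12]}
  ],
  "fingers": -0.3
}}

```text
clock: 4.92
position: [0.4935, -0.1089, 0.174]
ee_rot: [0.0, 0.728, 0.685, 0.0]
contact_force: [-0.5, 0.0, -0.1]
width: 0.0555
```

Request:
{"op": "send_rows", "data": {
  "deltas": [
    {"dp":[-0.2,0.2,0],"rotation":[0,0,0]},
    {"dp":[-0.45,0.4,0],"rotation":[0,0,0]},
    {"dp":[-0.45,0.6,0],"rotation":[0,0,0]},
    {"dp":[-0.45,0.6,0],"rotation":[0,0,0]}
  ]
}}

```text
clock: 5.25
position: [0.4381, -0.0345, 0.174]
ee_rot: [-0.001, 0.727, 0.686, 0.001]
contact_force: [0.3, -0.2, -0.9]
width: 0.0556
```

Run:
```python
from h import *
s=monitor.get_state();print(s["position"],s["ee_rot"],s["width"],s["contact_force"])
p=eyes.get_image("wrist");save(p,"w3",s=1.4)
for o in comps(p,.037,.046,minpx=40,xr=(.35,.72),yr=(-.25,.03)): print("42",*o[:6])
for o in comps(p,.047,.06,minpx=60): print("hood",*o[:6])
for o in comps(p,.016,.024,minpx=60,xr=(.38,.68),yr=(-.08,.05)): print("run",*o[:6])
```

```text
[ 0.43806624 -0.03446041  0.17395953] [-0.00122591  0.72716003  0.68646639  0.00082401] 0.05556860923461059 [ 0.25767742 -0.15007694 -0.93311466]
42 [258, 123, 46, 79] 3382 [0.441 0.001] [0.06  0.034] 86.4 0.0407
42 [169, 212, 58, 42] 1692 [ 0.371 -0.051] [0.035 0.044] 87.7 0.0425
42 [490, 218, 69, 120] 1958 [ 0.647 -0.112] [0.116 0.021] 72.4 0.0427
42 [469, 367, 7, 13] 41 [ 0.615 -0.212] [0.004 0.01 ] 11.9 0.0413
hood [215, 44, 345, 75] 22932 [0.527 0.056] [0.047 0.255] 87.1 0.0518
hood [542, 226, 18, 20] 275 [ 0.66  -0.068] [0.009 0.015] 6.0 0.0559
run [231, 113, 27, 97] 2290 [0.411 0.   ] [0.08 0.02] 86.8 0.0187
run [304, 113, 27, 97] 2372 [ 0.471 -0.003] [0.08 0.02] 86.4 0.0188
run [373, 113, 32, 97] 2344 [ 0.531 -0.006] [0.08  0.021] 87.1 0.0188
run [439, 115, 36, 95] 2277 [ 0.591 -0.01 ] [0.081 0.022] 86.8 0.0188
run [262, 117, 27, 6] 62 [0.439 0.034] [0.021 0.003] 3.1 0.0235
run [503, 117, 50, 122] 3089 [ 0.659 -0.026] [0.107 0.043] 89.7 0.0193
run [213, 205, 21, 38] 482 [ 0.388 -0.052] [0.034 0.017] 87.3 0.0169
```

View pics/w3.png

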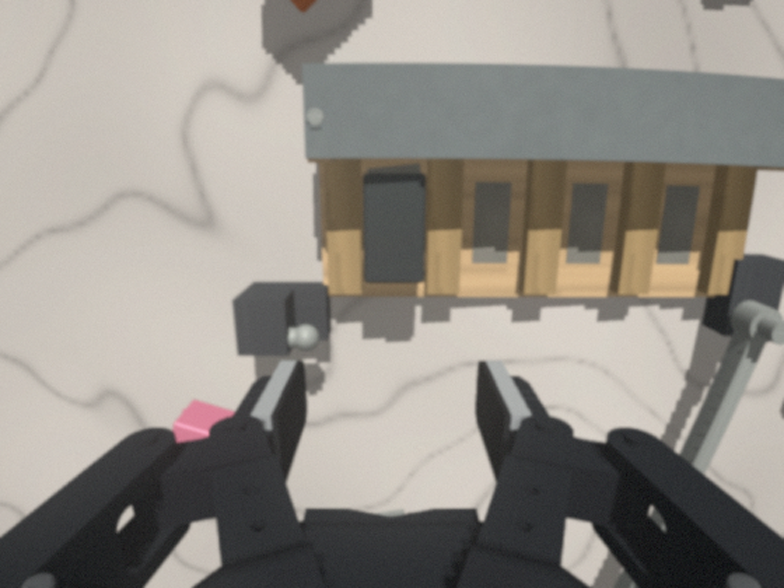

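Request:
{"op": "send_rows", "data": {
  "deltas": [
    {"dp":[0.025,0.14,-0.2],"rotation":[0,0,0]},
    {"dp":[0.025,0.28,-0.45],"rotation":[0,0,0]},
    {"dp":[0.025,0.28,-0.7],"rotation":[0,0,0]},
    {"dp":[0.025,0.28,-0.9],"rotation":[0,0,0]},
    {"dp":[0.025,0.28,-1],"rotation":[0,0,0]},
    {"dp":[0.025,0.28,-1],"rotation":[0,0,0]}
  ]
}}

```text
clock: 5.8
position: [0.4426, -0.005, 0.0512]
ee_rot: [-0.002, 0.728, 0.686, -0.002]
contact_force: [-1.2, 0.5, -0.6]
width: 0.0555
```

Request:
{"op": "send_rows", "data": {
  "deltas": [
    {"dp":[0,0,-0.09],"rotation":[0,0,0]},
    {"dp":[0,0,-0.09],"rotation":[0,0,0]},
    {"dp":[0,0,-0.09],"rotation":[0,0,0]}
  ]
}}

```text
clock: 6.05
position: [0.4446, -0.0053, 0.0433]
ee_rot: [0.0, 0.728, 0.685, 0.0]
contact_force: [-0.3, -0.1, 0.0]
width: 0.055
```

Request:
{"op": "send_rows", "data": {
  "deltas": [
    {"dp":[0,0,0],"rotation":[0,0,0]},
    {"dp":[0,0,0],"rotation":[0,0,0]},
    {"dp":[0,0,0],"rotation":[0,0,0]},
    {"dp":[0,0,0],"rotation":[0,0,0]},
    {"dp":[0,0,0],"rotation":[0,0,0]}
  ],
  "fingers": 1,
  "grip_force": 50
}}

```text
clock: 6.47
position: [0.4439, -0.0051, 0.0438]
ee_rot: [0.001, 0.728, 0.686, 0.0]
contact_force: [-2.0, 0.2, 5.8]
width: 0.0327
```

Request:
{"op": "send_rows", "data": {
  "deltas": [
    {"dp":[0,0,0.15],"rotation":[0,0,0]},
    {"dp":[0,0,0.4],"rotation":[0,0,0]},
    {"dp":[0,0,0.7],"rotation":[0,0,0]},
    {"dp":[-0.05,-0.2,0.9],"rotation":[0,0,0]},
    {"dp":[-0.1,-0.4,0.9],"rotation":[0,0,0]},
    {"dp":[-0.2,-0.6,0.9],"rotation":[0,0,0.08]},
    {"dp":[-0.3,-0.8,0.9],"rotation":[0,0,0.16]},
    {"dp":[-0.3,-1,0.9],"rotation":[0,0,0.25]},
    {"dp":[-0.3,-1,0.9],"rotation":[0,0,0.25]}
  ]
}}

```text
clock: 7.22
position: [0.4079, -0.1285, 0.1514]
ee_rot: [0.002, 0.684, 0.729, -0.001]
contact_force: [1.3, -1.1, -1.6]
width: 0.0327
```

Run:
```python
from h import *
import pickle
s=monitor.get_state();print(s["position"],s["ee_rot"],s["width"],s["contact_force"])
p=eyes.get_image("wrist");save(p,"w4",s=1.2)
for q in (eyes.get_image("scene"),eyes.get_image("side"),p):
    print([[round(x) for x in r["box"]]+[round(r["score"],2)] for r in models.find_in("scrap_tray",q)])
    for o in comps(q,.013,.026,minpx=20,xr=(.3,.48),yr=(-.42,-.2)): print("tray",*o)
```

```text
[ 0.40793197 -0.12852179  0.15141149] [ 2.16887074e-03  6.84337831e-01  7.29161683e-01 -5.18853701e-04] 0.03267813590815012 [ 1.34419252 -1.07671529 -1.6394094 ]
[[118, 202, 207, 272, 0.88], [193, 153, 361, 295, 0.15]]
tray [115, 200, 87, 70] 622 [ 0.388 -0.305] [0.123 0.16 ] 6.9 0.0193 [95. 94. 92.]
[[198, 264, 255, 331, 0.65], [300, 206, 310, 291, 0.16]]
tray [194, 265, 60, 66] 395 [ 0.387 -0.308] [0.12  0.164] 6.8 0.0182 [85. 83. 79.]
[[177, 303, 306, 368, 0.75]]
tray [301, 336, 6, 28] 128 [ 0.439 -0.262] [0.004 0.033] 7.0 0.0184 [135. 136. 131.]
```

View pics/w4.png

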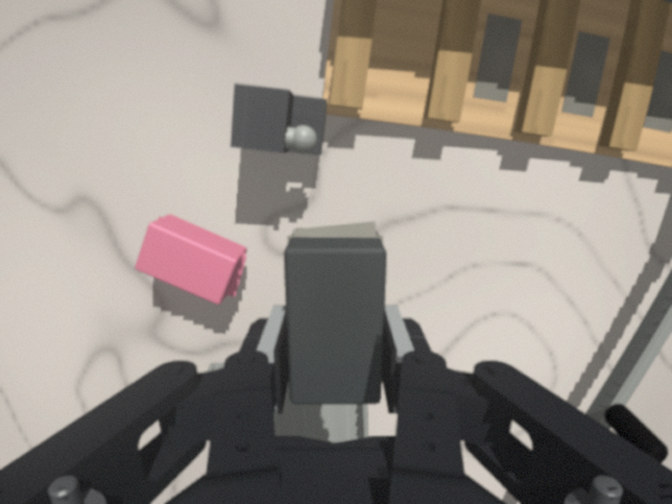

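Request:
{"op": "send_rows", "data": {
  "deltas": [
    {"dp":[-0.06,-0.25,0],"rotation":[0,0,0]},
    {"dp":[-0.11,-0.5,0],"rotation":[0,0,0]},
    {"dp":[-0.165,-0.75,0],"rotation":[0,0,0]},
    {"dp":[-0.165,-1,0],"rotation":[0,0,0]},
    {"dp":[-0.165,-1,0],"rotation":[0,0,0]}
  ]
}}

```text
clock: 7.93
position: [0.3894, -0.2498, 0.1512]
ee_rot: [0.003, 0.684, 0.729, -0.001]
contact_force: [1.8, -0.8, -2.5]
width: 0.0329
```

Request:
{"op": "send_rows", "data": {
  "deltas": [
    {"dp":[0,-0.25,0],"rotation":[0,0,0]},
    {"dp":[0,-0.48,-0.1],"rotation":[0,0,0]},
    {"dp":[0,-0.48,-0.35],"rotation":[0,0,0]},
    {"dp":[0,-0.48,-0.6],"rotation":[0,0,0]},
    {"dp":[0,-0.48,-0.8],"rotation":[0,0,0]},
    {"dp":[0,-0.48,-0.9],"rotation":[0,0,0]},
    {"dp":[0,-0.48,-0.9],"rotation":[0,0,0]},
    {"dp":[0,-0.48,-0.9],"rotation":[0,0,0]}
  ]
}}

```text
clock: 8.6
position: [0.3882, -0.3014, 0.0422]
ee_rot: [-0.001, 0.683, 0.73, 0.0]
contact_force: [-0.4, 0.4, -2.2]
width: 0.033
```

Request:
{"op": "send_rows", "data": {
  "deltas": [
    {"dp":[0,0,0],"rotation":[0,0,0]},
    {"dp":[0,0,0],"rotation":[0,0,0]},
    {"dp":[0,0,0],"rotation":[0,0,0]},
    {"dp":[0,0,0.15],"rotation":[0,0,0]},
    {"dp":[0,0,0.4],"rotation":[0,0,0]},
    {"dp":[0,0,0.7],"rotation":[0,0,0]},
    {"dp":[0,0,1],"rotation":[0,0,0]},
    {"dp":[0,0,1],"rotation":[0,0,0]}
  ],
  "fingers": -0.1
}}

```text
clock: 9.27
position: [0.3913, -0.3057, 0.1701]
ee_rot: [0.008, 0.684, 0.73, -0.0]
contact_force: [1.5, -1.9, 0.1]
width: 0.0469
```

Run:
```python
from h import *
s=monitor.get_state();print(s["position"],s["ee_rot"],s["width"],s["contact_force"])
p=eyes.get_image("scene");save(p,"c5",s=1.4)
for n,q in (("scene",p),("side",eyes.get_image("side"))):
    for o in comps(q,.026,.045,minpx=20,xr=(.32,.45),yr=(-.4,-.22)): print("stub",*o)
    for o in comps(q,.027,.040,yr=(.1,.45)): print(*o)
    print([[round(x) for x in r["box"]]+[round(r["score"],2)] for r in models.find_in("sampleA",q)])
```

```text
[ 0.39125006 -0.30572898  0.17011294] [ 7.68864408e-03  6.83679126e-01  7.29742168e-01 -3.25446838e-04] 0.04691497949616341 [ 1.46558617 -1.90636553  0.12038921]
stub [146, 215, 30, 24] 384 [ 0.39  -0.297] [0.037 0.058] 4.8 0.0385 [63. 64. 64.]
[326, 118, 28, 23] 289 [0.401 0.282] [0.036 0.101] 8.3 0.0344 [72. 71. 71.]
[341, 136, 33, 22] 331 [0.484 0.264] [0.101 0.036] 88.6 0.0346 [72. 71. 71.]
[300, 143, 23, 13] 216 [0.412 0.155] [0.06  0.036] 41.7 0.034 [155.  90.  57.]
[372, 146, 31, 25] 356 [0.571 0.293] [0.035 0.104] 5.6 0.0345 [74. 73. 74.]
[376, 176, 34, 28] 438 [0.654 0.209] [0.036 0.103] 4.1 0.0342 [73. 73. 73.]
[[371, 147, 401, 178, 0.83], [383, 193, 426, 265, 0.54]]
stub [215, 278, 17, 24] 297 [ 0.388 -0.299] [0.034 0.062] 3.4 0.037 [67. 67. 65.]
[248, 122, 18, 21] 194 [0.569 0.29 ] [0.035 0.105] 6.3 0.0317 [91. 90. 88.]
[277, 135, 18, 22] 215 [0.652 0.206] [0.034 0.103] 3.0 0.032 [89. 88. 86.]
[]
```

View pics/c5.png

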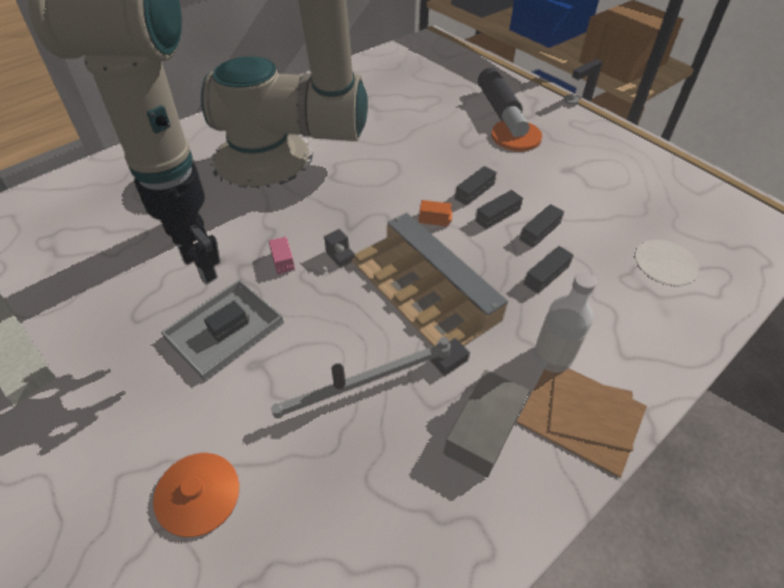

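Stub lies in the tray (225,318). The four full-length dark bars (~0.10 m each) at scaled pixels (477,184), (499,208), (542,224), (549,268) are the samples; the orange block (435,212) is a decoy. I move over to the first bar.

Request:
{"op": "send_rows", "data": {
  "deltas": [
    {"dp":[0,0.33,0],"rotation":[0,0,0]},
    {"dp":[0,0.66,0],"rotation":[0,0,0]},
    {"dp":[0,1,0],"rotation":[0,0,0]}
  ]
}}

```text
clock: 9.72
position: [0.3866, -0.1809, 0.1609]
ee_rot: [-0.002, 0.685, 0.729, -0.0]
contact_force: [1.3, 0.4, 0.3]
width: 0.0474
```

Request:
{"op": "send_rows", "data": {
  "deltas": [
    {"dp":[0,0.33,0],"rotation":[0,0,0]},
    {"dp":[0,0.66,0],"rotation":[0,0,0]},
    {"dp":[0,1,0],"rotation":[0,0,0]}
  ]
}}

```text
clock: 9.97
position: [0.3862, -0.0605, 0.1612]
ee_rot: [-0.002, 0.684, 0.729, -0.001]
contact_force: [1.3, -0.0, 0.6]
width: 0.0469
```

Request:
{"op": "send_rows", "data": {
  "deltas": [
    {"dp":[0,0.33,0],"rotation":[0,0,0]},
    {"dp":[0,0.66,0],"rotation":[0,0,0]},
    {"dp":[0,1,0],"rotation":[0,0,0.08]}
  ]
}}

```text
clock: 10.22
position: [0.3862, 0.0593, 0.1613]
ee_rot: [-0.001, 0.669, 0.743, -0.001]
contact_force: [1.2, 0.8, 0.9]
width: 0.0473
```

Request:
{"op": "send_rows", "data": {
  "deltas": [
    {"dp":[0.05,0.33,0],"rotation":[0,0,0.04]},
    {"dp":[0.07,0.66,0],"rotation":[0,0,0.08]},
    {"dp":[0.07,1,0],"rotation":[0,0,0.08]},
    {"dp":[0.07,1,0],"rotation":[0,0,0.08]}
  ]
}}

```text
clock: 10.55
position: [0.3951, 0.184, 0.1614]
ee_rot: [-0.002, 0.651, 0.759, 0.001]
contact_force: [0.1, 0.5, -0.5]
width: 0.0471
```

```bash
cat >> h.py <<'E'
def st():
    s=monitor.get_state();q=s["ee_rot"]
    from scipy.spatial.transform import Rotation as Ro
    R=Ro.from_quat([q[1],q[2],q[3],q[0]]).as_matrix()
    y=R[:,1]; yaw=np.arctan2(y[1],y[0]); yaw=(yaw+np.pi/2)%np.pi-np.pi/2
    print("t",round(s["clock"],2),"pos",s["position"].round(4),"yaw",round(yaw,3),"zaxis",R[:,2].round(3),"w",round(s["width"],4),"F",s["contact_force"].round(1))
    return s
def bars(p,**k):
    for o in comps(p,.026,.040,yr=(.12,.45),**k):
        (a,b),ang=o[3],o[4]
        t=ang if b>a else ang-90
        print(o[0],"c",o[2],"size",o[3],"tilt rad",round(np.radians(t),3),"z",o[5],o[6])
E
python3 - <<'E'
from h import *
st()
p=eyes.get_image("wrist");save(p,"w6",s=1.4);bars(p)
E
```

```text
t 10.55 pos [0.3951 0.184  0.1614] yaw 0.152 zaxis [-0.002  0.004 -1.   ] w 0.0471 F [ 0.1  0.5 -0.5]
[280, 1, 54, 148] c [0.399 0.284] size [0.035 0.1  ] tilt rad 0.122 z 0.0327 [81. 83. 82.]
[492, 33, 67, 138] c [0.568 0.294] size [0.036 0.101] tilt rad 0.101 z 0.0327 [61. 64. 63.]
[373, 49, 79, 143] c [0.482 0.264] size [0.1   0.035] tilt rad -0.04 z 0.0327 [70. 73. 72.]
[248, 209, 84, 70] c [0.407 0.156] size [0.06  0.034] tilt rad -0.878 z 0.0327 [199. 111.  65.]
[545, 225, 15, 52] c [0.637 0.182] size [0.012 0.046] tilt rad 0.305 z 0.0312 [44. 46. 45.]
```

View pics/w6.png

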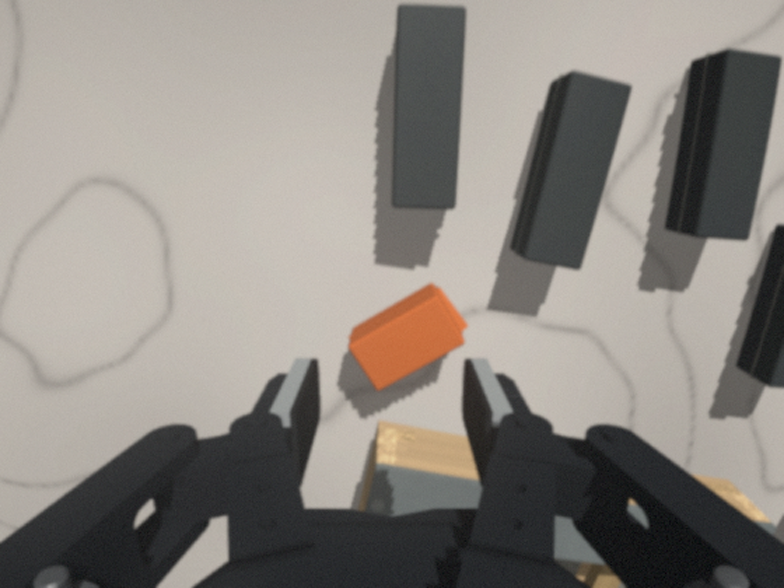

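Request:
{"op": "send_rows", "data": {
  "deltas": [
    {"dp":[0.05,0.3,0],"rotation":[0,0,-0.06]},
    {"dp":[0.05,0.6,0],"rotation":[0,0,-0.06]},
    {"dp":[0.05,0.71,-0.25],"rotation":[0,0,-0.06]},
    {"dp":[0.05,0.71,-0.5],"rotation":[0,0,-0.06]},
    {"dp":[0.05,0.71,-0.75],"rotation":[0,0,-0.06]},
    {"dp":[0.05,0.71,-1],"rotation":[0,0,-0.06]},
    {"dp":[0.05,0.71,-1],"rotation":[0,0,-0.06]},
    {"dp":[0.05,0.71,-1],"rotation":[0,0,-0.06]}
  ]
}}

```text
clock: 11.27
position: [0.4006, 0.2608, 0.041]
ee_rot: [-0.001, 0.666, 0.746, -0.003]
contact_force: [-0.2, 0.8, 0.3]
width: 0.0469
```

Request:
{"op": "send_rows", "data": {
  "deltas": [
    {"dp":[0,0,-0.03],"rotation":[0,0,0]},
    {"dp":[0,0,-0.03],"rotation":[0,0,0]},
    {"dp":[0,0,-0.03],"rotation":[0,0,0]},
    {"dp":[0,0,-0.03],"rotation":[0,0,0]},
    {"dp":[0,0,-0.03],"rotation":[0,0,0]},
    {"dp":[0,0,-0.03],"rotation":[0,0,0]}
  ],
  "fingers": 1,
  "grip_force": 60
}}

```text
clock: 11.77
position: [0.4029, 0.2629, 0.04]
ee_rot: [0.001, 0.665, 0.747, 0.001]
contact_force: [0.1, -0.8, 3.1]
width: 0.0323
```

Request:
{"op": "send_rows", "data": {
  "deltas": [
    {"dp":[0,0,0.15],"rotation":[0,0,0]},
    {"dp":[0,0,0.4],"rotation":[0,0,0]},
    {"dp":[0,0,0.7],"rotation":[0,0,0]},
    {"dp":[0,0,0.95],"rotation":[0,0,-0.1]},
    {"dp":[0.1,-0.25,0.95],"rotation":[0,0,-0.25]},
    {"dp":[0.2,-0.5,0.95],"rotation":[0,0,-0.35]},
    {"dp":[0.3,-0.75,0.95],"rotation":[0,0,-0.35]},
    {"dp":[0.3,-1,0.95],"rotation":[0,0,-0.35]}
  ]
}}

```text
clock: 12.43
position: [0.4408, 0.1418, 0.1538]
ee_rot: [0.001, 0.728, 0.686, 0.002]
contact_force: [0.9, 0.3, -2.2]
width: 0.0323
```

Request:
{"op": "send_rows", "data": {
  "deltas": [
    {"dp":[0,-0.25,0],"rotation":[0,0,0]},
    {"dp":[0,-0.5,0],"rotation":[0,0,0]},
    {"dp":[0,-0.75,0],"rotation":[0,0,0]},
    {"dp":[0,-1,0],"rotation":[0,0,0]}
  ]
}}

```text
clock: 12.77
position: [0.4376, 0.0216, 0.1531]
ee_rot: [-0.0, 0.728, 0.686, 0.0]
contact_force: [2.0, 0.1, -2.2]
width: 0.0324
```

Request:
{"op": "send_rows", "data": {
  "deltas": [
    {"dp":[0,-0.25,0],"rotation":[0,0,0]},
    {"dp":[0,-0.5,0],"rotation":[0,0,0]},
    {"dp":[0,-0.5,0],"rotation":[0,0,0]},
    {"dp":[0,-0.5,0],"rotation":[0,0,0]}
  ]
}}

```text
clock: 13.1
position: [0.4381, -0.0384, 0.1531]
ee_rot: [-0.0, 0.729, 0.684, 0.0]
contact_force: [-1.0, 0.3, -1.9]
width: 0.0321
```

```bash
cat >> h.py <<'E'
O=np.array([.532,.014]);YW=-.059
ex=np.array([np.cos(YW),np.sin(YW)]);ey=np.array([-np.sin(YW),np.cos(YW)])
def rk(x,y): return O+x*ex+y*ey
def torack(w): d=np.asarray(w)[...,:2]-O; return np.stack([d@ex,d@ey],-1)
E
python3 - <<'E'
from h import *
s=st(); print(torack(s["position"][:2]))
p=eyes.get_image("wrist");save(p,"w7",s=1.4)
for o in comps(p,.060,.2,minpx=300,yr=(-.3,.2)): print(o[:6])
for o in comps(p,.047,.057,minpx=100): print("hood",*o[:6])
for o in comps(p,.016,.024,minpx=60,xr=(.38,.68),yr=(-.08,.05)): print("run",*o[:6])
E
```

```text
t 13.1 pos [ 0.4381 -0.0384  0.1531] yaw -0.063 zaxis [-0.  0. -1.] w 0.0321 F [-1.   0.3 -1.9]
[-0.09068033 -0.05782601]
([82, 111, 393, 297], np.int32(35222), array([ 0.432, -0.023]), array([0.1  , 0.104]), 28.6, np.float64(0.1467))
hood [207, 30, 353, 81] 25983 [0.518 0.057] [0.046 0.237] 86.7 0.0518
run [307, 105, 28, 106] 1388 [ 0.471 -0.003] [0.081 0.02 ] 86.6 0.0188
run [226, 106, 28, 106] 746 [0.404 0.003] [0.082 0.02 ] 75.2 0.0187
run [380, 106, 35, 105] 2769 [ 0.531 -0.006] [0.081 0.021] 86.2 0.0188
run [451, 107, 40, 104] 2686 [ 0.591 -0.01 ] [0.081 0.023] 86.6 0.0188
run [518, 110, 42, 131] 3188 [ 0.652 -0.026] [0.034 0.108] 7.0 0.0191
run [207, 207, 24, 40] 584 [ 0.388 -0.052] [0.034 0.017] 87.5 0.0168
```

View pics/w7.png

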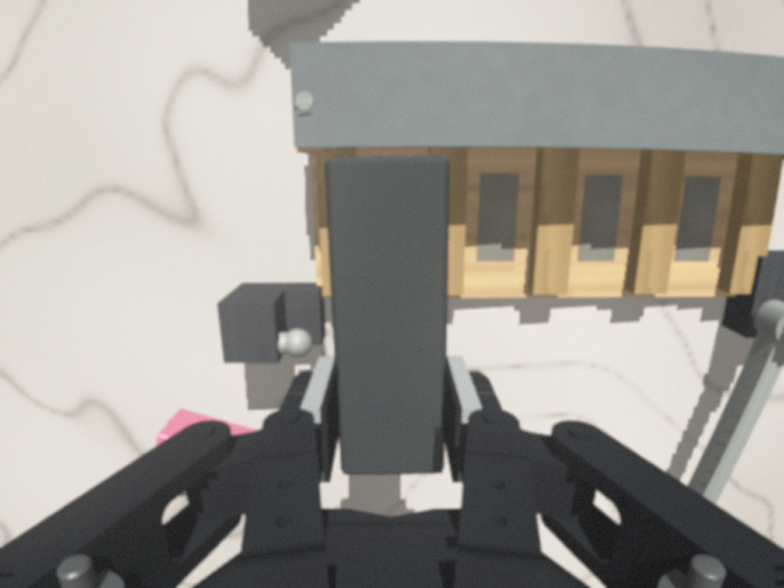

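```bash
cat >> h.py <<'E'
def held(p,s):
    w=cloud(p);P=s["position"]
    c=p["color"].astype(int)
    m=(abs(w[...,2]-(P[2]-.006))<.006)&(abs(w[...,0]-P[0])<.03)&(w[...,1]>P[1]+.014)&(w[...,1]<P[1]+.12)
    pts=w[m]; r=torack(pts)
    # edges per y band
    lo=[];hi=[];yy=[]
    for y in np.arange(r[:,1].min()+.005,r[:,1].max()-.005,.004):
        b=r[abs(r[:,1]-y)<.002]
        lo.append(b[:,0].min());hi.append(b[:,0].max());yy.append(y)
    mid=(np.array(lo)+hi)/2; k=np.polyfit(yy,mid,1)
    print("held: front end rack y",np.percentile(r[:,1],99.5).round(4),"mid x at front",np.polyval(k,yy[-1]).round(4),"tilt in rack",round(-k[0],4),"width",np.mean(np.array(hi)-lo).round(4),"z",np.median(pts[:,2]).round(4),"tcp rack",torack(P).round(4))
E
python3 - <<'E'
from h import *
s=st();p=eyes.get_image("wrist");held(p,s)
E
```

```text
t 13.15 pos [ 0.4379 -0.0373  0.153 ] yaw -0.062 zaxis [-0.     0.001 -1.   ] w 0.0324 F [ 0.1  0.3 -2.7]
held: front end rack y 0.0142 mid x at front -0.092 tilt in rack 0.0135 width 0.0335 z 0.1456 tcp rack [-0.091  -0.0568]
```

Request:
{"op": "send_rows", "data": {
  "deltas": [
    {"dp":[0.013,0,-0.2],"rotation":[0,0,-0.02]},
    {"dp":[0.013,0,-0.4],"rotation":[0,0,-0.02]},
    {"dp":[0.013,0,-0.6],"rotation":[0,0,-0.02]},
    {"dp":[0.013,0,-0.75],"rotation":[0,0,-0.02]},
    {"dp":[0.013,0,-0.83],"rotation":[0,0,-0.02]},
    {"dp":[0.013,0,-0.83],"rotation":[0,0,-0.02]},
    {"dp":[0.013,0,-0.83],"rotation":[0,0,-0.02]}
  ]
}}

```text
clock: 13.78
position: [0.4395, -0.036, 0.0533]
ee_rot: [-0.001, 0.731, 0.683, -0.0]
contact_force: [-0.3, -0.0, -1.6]
width: 0.0321
```

Request:
{"op": "send_rows", "data": {
  "deltas": [
    {"dp":[0,0,-0.02],"rotation":[0,0,0]},
    {"dp":[0,0,-0.035],"rotation":[0,0,0]},
    {"dp":[0,0,-0.035],"rotation":[0,0,0]}
  ]
}}

```text
clock: 14.03
position: [0.4402, -0.037, 0.0498]
ee_rot: [0.001, 0.731, 0.682, 0.0]
contact_force: [-0.5, 0.3, -2.0]
width: 0.0325
```

Request:
{"op": "send_rows", "data": {
  "deltas": [
    {"dp":[0.003,0.05,-0.01],"rotation":[0,0,0]},
    {"dp":[0.006,0.1,-0.01],"rotation":[0,0,0]},
    {"dp":[0.009,0.15,-0.01],"rotation":[0,0,0]},
    {"dp":[0.01,0.18,-0.01],"rotation":[0,0,0]},
    {"dp":[0.01,0.18,-0.01],"rotation":[0,0,0]}
  ]
}}

```text
clock: 14.45
position: [0.4409, -0.0147, 0.0482]
ee_rot: [-0.0, 0.731, 0.682, 0.0]
contact_force: [0.0, 0.1, -2.7]
width: 0.0323
```

Request:
{"op": "send_rows", "data": {
  "deltas": [
    {"dp":[0.001,0.015,0],"rotation":[0,0,0]},
    {"dp":[0.002,0.03,0],"rotation":[0,0,0]},
    {"dp":[0.003,0.045,0],"rotation":[0,0,0]},
    {"dp":[0.003,0.045,0],"rotation":[0,0,0]}
  ]
}}

```text
clock: 14.78
position: [0.4414, -0.01, 0.0482]
ee_rot: [0.0, 0.731, 0.682, 0.0]
contact_force: [0.4, -0.0, -3.1]
width: 0.0324
```

Request:
{"op": "send_rows", "data": {
  "deltas": [
    {"dp":[0.001,0.015,0],"rotation":[0,0,0]},
    {"dp":[0.002,0.03,0],"rotation":[0,0,0]},
    {"dp":[0.003,0.045,0],"rotation":[0,0,0]},
    {"dp":[0.003,0.045,0],"rotation":[0,0,0]}
  ]
}}

```text
clock: 15.12
position: [0.4419, -0.0079, 0.0485]
ee_rot: [0.002, 0.73, 0.684, -0.002]
contact_force: [-2.3, -14.2, 0.0]
width: 0.0327
```

Request:
{"op": "send_rows", "data": {
  "deltas": [
    {"dp":[0,0,0],"rotation":[0,0,0]},
    {"dp":[0,0,0],"rotation":[0,0,0]},
    {"dp":[0,0,0],"rotation":[0,0,0]},
    {"dp":[0,0,0.2],"rotation":[0,0,0]},
    {"dp":[0,0,0.5],"rotation":[0,0,0]},
    {"dp":[0,0,0.8],"rotation":[0,0,0]},
    {"dp":[0,-0.15,1],"rotation":[0,0,0]},
    {"dp":[0,-0.3,1],"rotation":[0,0,0]},
    {"dp":[0,-0.3,1],"rotation":[0,0,0]}
  ],
  "fingers": 0.0
}}

```text
clock: 15.87
position: [0.4435, -0.0428, 0.1703]
ee_rot: [0.003, 0.732, 0.682, 0.001]
contact_force: [-0.5, 0.1, -0.3]
width: 0.0428
```

```bash
cat >> h.py <<'E'
def inrack(p):
    w=cloud(p);r=torack(w);z=w[...,2]
    for x in (-.09,-.03,.03,.09):
        m=(abs(r[...,0]-x)<.022)&(abs(z-.041)<.005)&(r[...,1]>-.08)&(r[...,1]<.021)
        if m.sum()<100: continue
        q=r[m]; hw=[]
        yy=np.arange(-.045,.012,.005);mid=[]
        for y in yy:
            b=q[abs(q[:,1]-y)<.0025]
            mid.append((b[:,0].min()+b[:,0].max())/2 if len(b) else np.nan)
        ok=~np.isnan(mid); k=np.polyfit(yy[ok],np.array(mid)[ok],1) if ok.sum()>3 else [0,0]
        print("slot",x,"rear y",np.percentile(q[:,1],.5).round(4),"-> front",(np.percentile(q[:,1],.5)+.1).round(4),"x mid",np.nanmean(mid).round(4),"tilt",round(-k[0],4),"z",np.median(z[m]).round(4))
E
python3 - <<'E'
from h import *
s=st();p=eyes.get_image("wrist");save(p,"w8",s=1.4);inrack(p)
p=eyes.get_image("scene");inrack(p);bars(p)
p=eyes.get_image("side");inrack(p);bars(p)
E
```

```text
t 15.87 pos [ 0.4435 -0.0428  0.1703] yaw -0.071 zaxis [ 0.006 -0.003 -1.   ] w 0.0428 F [-0.5  0.1 -0.3]
slot -0.09 rear y -0.0556 -> front 0.0444 x mid -0.089 tilt -0.006 z 0.0407
slot -0.09 rear y -0.0569 -> front 0.0431 x mid -0.0856 tilt 0.0209 z 0.042
[341, 136, 33, 22] c [0.484 0.263] size [0.1   0.037] tilt rad -0.031 z 0.0342 [72. 71. 71.]
[300, 143, 23, 13] c [0.412 0.155] size [0.06  0.037] tilt rad -0.84 z 0.034 [152.  89.  57.]
[372, 146, 31, 26] c [0.571 0.293] size [0.035 0.102] tilt rad 0.099 z 0.0344 [74. 73. 73.]
[376, 176, 34, 28] c [0.654 0.208] size [0.035 0.102] tilt rad 0.063 z 0.0342 [72. 72. 72.]
slot -0.09 rear y -0.0614 -> front 0.0386 x mid -0.0889 tilt -0.0079 z 0.0402
[248, 122, 18, 22] c [0.568 0.289] size [0.035 0.106] tilt rad 0.115 z 0.0313 [84. 83. 81.]
[277, 135, 18, 23] c [0.651 0.206] size [0.036 0.104] tilt rad 0.037 z 0.0315 [82. 81. 80.]
[210, 161, 6, 8] c [0.408 0.159] size [0.016 0.031] tilt rad 0.356 z 0.0317 [154.  92.  55.]
```

View pics/w8.png

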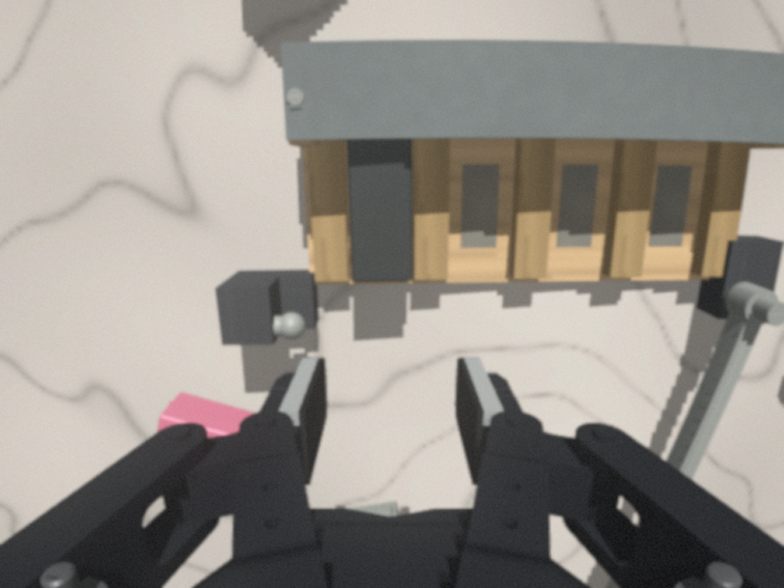

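Request:
{"op": "send_rows", "data": {
  "deltas": [
    {"dp":[0.1,0.3,0],"rotation":[0,0,0.06]},
    {"dp":[0.2,0.65,0],"rotation":[0,0,0.06]},
    {"dp":[0.31,1,0],"rotation":[0,0,0.06]}
  ],
  "fingers": -0.1
}}

```text
clock: 16.27
position: [0.4768, 0.0766, 0.1672]
ee_rot: [-0.001, 0.722, 0.692, -0.001]
contact_force: [0.7, -0.1, -0.2]
width: 0.0469
```

Request:
{"op": "send_rows", "data": {
  "deltas": [
    {"dp":[0,0.33,0],"rotation":[0,0,0]},
    {"dp":[0,0.66,0],"rotation":[0,0,0]},
    {"dp":[0,0.8,0],"rotation":[0,0,0]},
    {"dp":[0,0.8,0],"rotation":[0,0,0]}
  ]
}}

```text
clock: 16.6
position: [0.4763, 0.1755, 0.1669]
ee_rot: [-0.002, 0.719, 0.695, -0.0]
contact_force: [-0.3, 0.4, 0.3]
width: 0.0475
```

Run:
```python
from h import *
s=st();p=eyes.get_image("wrist");save(p,"w9");bars(p)
```

```text
t 16.6 pos [0.4763 0.1755 0.1669] yaw -0.035 zaxis [-0.003  0.002 -1.   ] w 0.0475 F [-0.3  0.4  0.3]
[373, 0, 56, 117] c [0.569 0.285] size [0.035 0.083] tilt rad 0.106 z 0.0327 [68. 71. 70.]
[260, 17, 49, 142] c [0.482 0.264] size [0.1   0.034] tilt rad -0.047 z 0.0327 [81. 83. 81.]
[473, 90, 51, 129] c [0.652 0.211] size [0.036 0.1  ] tilt rad 0.063 z 0.0327 [61. 64. 64.]
[159, 194, 79, 75] c [0.409 0.156] size [0.061 0.034] tilt rad -0.883 z 0.0327 [196. 110.  66.]
```

Request:
{"op": "send_rows", "data": {
  "deltas": [
    {"dp":[0.04,0.3,0],"rotation":[0,0,-0.02]},
    {"dp":[0.04,0.62,-0.2],"rotation":[0,0,-0.02]},
    {"dp":[0.04,0.62,-0.5],"rotation":[0,0,-0.02]},
    {"dp":[0.04,0.62,-0.75],"rotation":[0,0,-0.02]},
    {"dp":[0.04,0.62,-1],"rotation":[0,0,-0.02]},
    {"dp":[0.04,0.62,-1],"rotation":[0,0,-0.02]},
    {"dp":[0.04,0.62,-1],"rotation":[0,0,-0.02]}
  ]
}}

```text
clock: 17.23
position: [0.4808, 0.2441, 0.0466]
ee_rot: [-0.001, 0.725, 0.689, -0.002]
contact_force: [0.7, -0.5, -0.0]
width: 0.047
```

Request:
{"op": "send_rows", "data": {
  "deltas": [
    {"dp":[0,0,-0.05],"rotation":[0,0,0]},
    {"dp":[0,0,-0.09],"rotation":[0,0,0]},
    {"dp":[0,0,-0.09],"rotation":[0,0,0]},
    {"dp":[0,0,-0.09],"rotation":[0,0,0]}
  ]
}}

```text
clock: 17.57
position: [0.483, 0.2454, 0.0383]
ee_rot: [0.0, 0.725, 0.689, 0.001]
contact_force: [0.6, 0.7, 0.2]
width: 0.0471
```

Request:
{"op": "send_rows", "data": {
  "deltas": [
    {"dp":[0,0,0],"rotation":[0,0,0]},
    {"dp":[0,0,0],"rotation":[0,0,0]},
    {"dp":[0,0,0],"rotation":[0,0,0]},
    {"dp":[0,0,0],"rotation":[0,0,0]},
    {"dp":[0,0,0],"rotation":[0,0,0]}
  ],
  "fingers": 1
}}

```text
clock: 17.98
position: [0.4827, 0.2455, 0.0386]
ee_rot: [0.0, 0.725, 0.689, 0.001]
contact_force: [-2.1, -0.7, 5.2]
width: 0.0326
```

Request:
{"op": "send_rows", "data": {
  "deltas": [
    {"dp":[0,0,0.15],"rotation":[0,0,0]},
    {"dp":[0,0,0.4],"rotation":[0,0,0]},
    {"dp":[0,0,0.7],"rotation":[0,0,0]},
    {"dp":[0,0,0.95],"rotation":[0,0,-0.02]},
    {"dp":[0.04,-0.25,0.95],"rotation":[0,0,-0.02]},
    {"dp":[0.08,-0.5,0.95],"rotation":[0,0,-0.02]},
    {"dp":[0.135,-0.75,0.95],"rotation":[0,0,-0.02]},
    {"dp":[0.135,-1,0.95],"rotation":[0,0,-0.02]}
  ]
}}

```text
clock: 18.65
position: [0.4995, 0.1243, 0.1516]
ee_rot: [0.001, 0.728, 0.686, 0.001]
contact_force: [0.9, 0.1, -2.6]
width: 0.0326
```

Request:
{"op": "send_rows", "data": {
  "deltas": [
    {"dp":[0,-0.25,0],"rotation":[0,0,0]},
    {"dp":[0,-0.5,0],"rotation":[0,0,0]},
    {"dp":[0,-0.75,0],"rotation":[0,0,0]},
    {"dp":[0,-1,0],"rotation":[0,0,0]}
  ]
}}

```text
clock: 18.98
position: [0.4979, 0.0041, 0.1512]
ee_rot: [-0.0, 0.728, 0.686, -0.0]
contact_force: [0.2, 0.5, -2.8]
width: 0.0324
```

Request:
{"op": "send_rows", "data": {
  "deltas": [
    {"dp":[0,-0.2,0],"rotation":[0,0,0]},
    {"dp":[0,-0.37,0],"rotation":[0,0,0]},
    {"dp":[0,-0.37,0],"rotation":[0,0,0]},
    {"dp":[0,-0.37,0],"rotation":[0,0,0]}
  ]
}}

```text
clock: 19.32
position: [0.4982, -0.0398, 0.1511]
ee_rot: [-0.0, 0.729, 0.685, -0.0]
contact_force: [0.0, 0.8, -3.1]
width: 0.0324
```

Run:
```python
from h import *
s=st();p=eyes.get_image("wrist");held(p,s)
```

```text
t 19.32 pos [ 0.4982 -0.0398  0.1511] yaw -0.062 zaxis [-0.  0. -1.] w 0.0324 F [ 0.   0.8 -3.1]
held: front end rack y 0.0131 mid x at front -0.0312 tilt in rack 0.006 width 0.0335 z 0.1452 tcp rack [-0.0305 -0.0557]
```

Request:
{"op": "send_rows", "data": {
  "deltas": [
    {"dp":[0.008,0,-0.2],"rotation":[0,0,0]},
    {"dp":[0.008,0,-0.4],"rotation":[0,0,0]},
    {"dp":[0.008,0,-0.6],"rotation":[0,0,0]},
    {"dp":[0.008,0,-0.75],"rotation":[0,0,0]},
    {"dp":[0.008,0,-0.83],"rotation":[0,0,0]},
    {"dp":[0.008,0,-0.85],"rotation":[0,0,0]},
    {"dp":[0.008,0,-0.85],"rotation":[0,0,0]},
    {"dp":[0.008,0,-0.85],"rotation":[0,0,0]}
  ]
}}

```text
clock: 20.03
position: [0.5005, -0.0387, 0.0502]
ee_rot: [0.001, 0.728, 0.686, 0.001]
contact_force: [0.2, 0.2, -2.1]
width: 0.0326
```

Request:
{"op": "send_rows", "data": {
  "deltas": [
    {"dp":[0.003,0.05,0],"rotation":[0,0,0]},
    {"dp":[0.006,0.1,0],"rotation":[0,0,0]},
    {"dp":[0.009,0.15,0],"rotation":[0,0,0]},
    {"dp":[0.012,0.2,0],"rotation":[0,0,0]},
    {"dp":[0.012,0.2,0],"rotation":[0,0,0]},
    {"dp":[0.012,0.2,0],"rotation":[0,0,0]}
  ]
}}

```text
clock: 20.53
position: [0.501, -0.0145, 0.0495]
ee_rot: [0.0, 0.728, 0.686, 0.0]
contact_force: [-0.6, 0.5, -2.5]
width: 0.0326
```

Request:
{"op": "send_rows", "data": {
  "deltas": [
    {"dp":[0.001,0.015,0],"rotation":[0,0,0]},
    {"dp":[0.002,0.03,0],"rotation":[0,0,0]},
    {"dp":[0.003,0.04,0],"rotation":[0,0,0]},
    {"dp":[0.003,0.04,0],"rotation":[0,0,0]}
  ]
}}

```text
clock: 20.87
position: [0.5014, -0.0101, 0.0493]
ee_rot: [-0.0, 0.728, 0.686, 0.0]
contact_force: [0.9, 0.0, -3.1]
width: 0.0323
```

Request:
{"op": "send_rows", "data": {
  "deltas": [
    {"dp":[0,0,-0.02],"rotation":[0,0,0]},
    {"dp":[0.001,0.015,-0.02],"rotation":[0,0,0]},
    {"dp":[0.002,0.03,-0.02],"rotation":[0,0,0]},
    {"dp":[0.003,0.045,-0.02],"rotation":[0,0,0]},
    {"dp":[0.003,0.045,-0.02],"rotation":[0,0,0]}
  ]
}}

```text
clock: 21.28
position: [0.5018, -0.0088, 0.0473]
ee_rot: [0.003, 0.727, 0.687, -0.003]
contact_force: [-2.3, -15.2, -0.8]
width: 0.0322
```

Request:
{"op": "send_rows", "data": {
  "deltas": [
    {"dp":[0,0,0],"rotation":[0,0,0]},
    {"dp":[0,0,0],"rotation":[0,0,0]},
    {"dp":[0,0,0],"rotation":[0,0,0]},
    {"dp":[0,0,0.2],"rotation":[0,0,0]},
    {"dp":[0,0,0.5],"rotation":[0,0,0]},
    {"dp":[0,0,0.8],"rotation":[0,0,0]},
    {"dp":[0,-0.15,1],"rotation":[0,0,0]},
    {"dp":[0,-0.3,1],"rotation":[0,0,0]},
    {"dp":[0,-0.3,1],"rotation":[0,0,0]}
  ],
  "fingers": 0.0
}}

```text
clock: 22.03
position: [0.5035, -0.0428, 0.1693]
ee_rot: [0.003, 0.728, 0.685, 0.001]
contact_force: [-0.4, 1.0, -0.1]
width: 0.0428
```

Run:
```python
from h import *
s=st();p=eyes.get_image("wrist");save(p,"w10",s=1.4);inrack(p)
p=eyes.get_image("scene");bars(p)
```

```text
t 22.03 pos [ 0.5035 -0.0428  0.1693] yaw -0.061 zaxis [ 0.006 -0.002 -1.   ] w 0.0428 F [-0.4  1.  -0.1]
slot -0.09 rear y -0.0557 -> front 0.0443 x mid -0.0886 tilt 0.0062 z 0.0406
slot -0.03 rear y -0.0553 -> front 0.0447 x mid -0.0294 tilt 0.0047 z 0.0407
[302, 143, 21, 12] c [0.414 0.158] size [0.053 0.036] tilt rad -0.833 z 0.0341 [153.  89.  56.]
[372, 146, 31, 25] c [0.571 0.293] size [0.035 0.103] tilt rad 0.099 z 0.0345 [76. 75. 75.]
[376, 176, 34, 28] c [0.655 0.21 ] size [0.035 0.105] tilt rad 0.054 z 0.0341 [74. 73. 73.]
```

Request:
{"op": "send_rows", "data": {
  "deltas": [
    {"dp":[0.2,0.3,0],"rotation":[0,0,0.1]},
    {"dp":[0.4,0.65,0],"rotation":[0,0,0.2]},
    {"dp":[0.56,1,0],"rotation":[0,0,0.32]}
  ],
  "fingers": -0.1
}}

```text
clock: 22.38
position: [0.5637, 0.0693, 0.166]
ee_rot: [-0.001, 0.671, 0.742, -0.0]
contact_force: [1.6, 0.3, 0.3]
width: 0.0471
```

Request:
{"op": "send_rows", "data": {
  "deltas": [
    {"dp":[0,0.33,0],"rotation":[0,0,0]},
    {"dp":[0,0.66,0],"rotation":[0,0,0]},
    {"dp":[0,1,0],"rotation":[0,0,0]},
    {"dp":[0,1,0],"rotation":[0,0,0]}
  ]
}}

```text
clock: 22.72
position: [0.5619, 0.1959, 0.1654]
ee_rot: [-0.003, 0.669, 0.744, 0.001]
contact_force: [0.1, 0.4, -0.2]
width: 0.047
```

Run:
```python
from h import *
s=st();p=eyes.get_image("wrist");save(p,"w11");bars(p)
```

```text
t 22.72 pos [0.5619 0.1959 0.1654] yaw 0.106 zaxis [-0.002  0.005 -1.   ] w 0.047 F [ 0.1  0.4 -0.2]
[280, 6, 49, 143] c [0.569 0.294] size [0.034 0.099] tilt rad 0.105 z 0.0327 [80. 82. 81.]
[366, 137, 59, 124] c [0.652 0.211] size [0.035 0.099] tilt rad 0.065 z 0.0328 [70. 72. 71.]
[55, 200, 78, 69] c [0.408 0.157] size [0.061 0.034] tilt rad -0.883 z 0.0326 [194. 110.  68.]
```

View pics/w10.png

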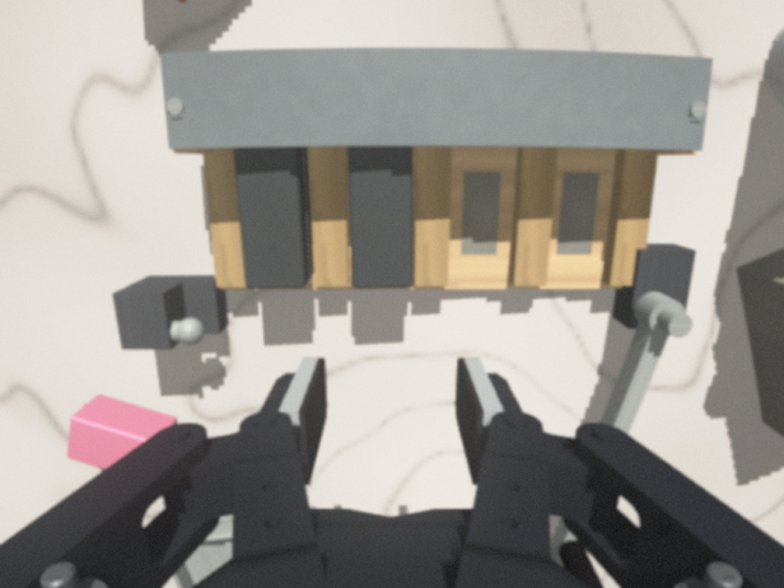

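View pics/w11.png

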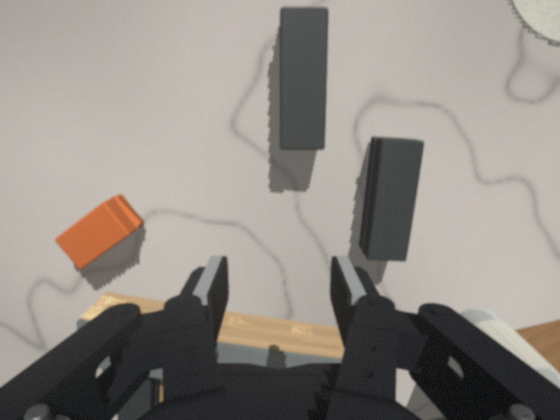

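Request:
{"op": "send_rows", "data": {
  "deltas": [
    {"dp":[0.07,0.3,0],"rotation":[0,0,0]},
    {"dp":[0.07,0.69,-0.2],"rotation":[0,0,0]},
    {"dp":[0.07,0.69,-0.5],"rotation":[0,0,0]},
    {"dp":[0.07,0.69,-0.75],"rotation":[0,0,0]},
    {"dp":[0.07,0.69,-1],"rotation":[0,0,0]},
    {"dp":[0.07,0.69,-1],"rotation":[0,0,0]},
    {"dp":[0.07,0.69,-1],"rotation":[0,0,0]}
  ]
}}

```text
clock: 23.35
position: [0.5699, 0.2696, 0.0449]
ee_rot: [-0.001, 0.671, 0.741, -0.003]
contact_force: [1.0, 0.3, 0.9]
width: 0.0473
```

Request:
{"op": "send_rows", "data": {
  "deltas": [
    {"dp":[0,0,-0.05],"rotation":[0,0,0]},
    {"dp":[0,0,-0.08],"rotation":[0,0,0]},
    {"dp":[0,0,-0.08],"rotation":[0,0,0]},
    {"dp":[0,0,-0.08],"rotation":[0,0,0]}
  ]
}}

```text
clock: 23.68
position: [0.5726, 0.2704, 0.0386]
ee_rot: [0.001, 0.671, 0.741, 0.001]
contact_force: [0.8, -0.3, -0.5]
width: 0.0468
```

Request:
{"op": "send_rows", "data": {
  "deltas": [
    {"dp":[0,0,0],"rotation":[0,0,0]},
    {"dp":[0,0,0],"rotation":[0,0,0]},
    {"dp":[0,0,0],"rotation":[0,0,0]},
    {"dp":[0,0,0],"rotation":[0,0,0]},
    {"dp":[0,0,0],"rotation":[0,0,0]}
  ],
  "fingers": 1
}}

```text
clock: 24.1
position: [0.5723, 0.2705, 0.0388]
ee_rot: [0.001, 0.671, 0.742, 0.001]
contact_force: [-1.2, -1.4, 6.2]
width: 0.0325
```

Request:
{"op": "send_rows", "data": {
  "deltas": [
    {"dp":[0,0,0.15],"rotation":[0,0,0]},
    {"dp":[0,0,0.4],"rotation":[0,0,0]},
    {"dp":[0,0,0.7],"rotation":[0,0,0]},
    {"dp":[0,0,0.95],"rotation":[0,0,-0.1]},
    {"dp":[-0.04,-0.25,0.95],"rotation":[0,0,-0.2]},
    {"dp":[-0.08,-0.5,0.95],"rotation":[0,0,-0.32]},
    {"dp":[-0.115,-0.75,0.95],"rotation":[0,0,-0.32]},
    {"dp":[-0.115,-1,0.95],"rotation":[0,0,-0.32]}
  ]
}}

```text
clock: 24.77
position: [0.5561, 0.1494, 0.1509]
ee_rot: [-0.001, 0.728, 0.686, -0.001]
contact_force: [0.4, 0.1, -3.9]
width: 0.0318
```

Request:
{"op": "send_rows", "data": {
  "deltas": [
    {"dp":[0,-0.25,0],"rotation":[0,0,0]},
    {"dp":[0,-0.5,0],"rotation":[0,0,0]},
    {"dp":[0,-0.75,0],"rotation":[0,0,0]},
    {"dp":[0,-1,0],"rotation":[0,0,0]}
  ]
}}

```text
clock: 25.1
position: [0.5572, 0.0291, 0.1508]
ee_rot: [-0.0, 0.728, 0.686, -0.0]
contact_force: [0.3, -0.3, -3.4]
width: 0.0321
```

Request:
{"op": "send_rows", "data": {
  "deltas": [
    {"dp":[0,-0.25,0],"rotation":[0,0,0]},
    {"dp":[0,-0.5,0],"rotation":[0,0,0]},
    {"dp":[0,-0.65,0],"rotation":[0,0,0]},
    {"dp":[0,-0.65,0],"rotation":[0,0,0]},
    {"dp":[0,-0.65,0],"rotation":[0,0,0]}
  ]
}}

```text
clock: 25.52
position: [0.5575, -0.0484, 0.1508]
ee_rot: [-0.001, 0.729, 0.685, -0.0]
contact_force: [-0.9, 0.3, -3.1]
width: 0.0323
```

Run:
```python
from h import *
s=st();p=eyes.get_image("wrist");held(p,s)
```

```text
t 25.52 pos [ 0.5575 -0.0484  0.1508] yaw -0.062 zaxis [-0.001  0.001 -1.   ] w 0.0323 F [-0.9  0.3 -3.1]
held: front end rack y 0.013 mid x at front 0.0287 tilt in rack 0.0065 width 0.0335 z 0.1446 tcp rack [ 0.0292 -0.0608]
```

Request:
{"op": "send_rows", "data": {
  "deltas": [
    {"dp":[0.01,0,-0.2],"rotation":[0,0,0]},
    {"dp":[0.01,0,-0.4],"rotation":[0,0,0]},
    {"dp":[0.01,0,-0.6],"rotation":[0,0,0]},
    {"dp":[0.01,0,-0.75],"rotation":[0,0,0]},
    {"dp":[0.01,0,-0.83],"rotation":[0,0,0]},
    {"dp":[0.01,0,-0.865],"rotation":[0,0,0]},
    {"dp":[0.01,0,-0.865],"rotation":[0,0,0]},
    {"dp":[0.01,0,-0.865],"rotation":[0,0,0]}
  ]
}}

```text
clock: 26.23
position: [0.56, -0.047, 0.0482]
ee_rot: [0.001, 0.728, 0.686, 0.001]
contact_force: [0.5, 0.1, -3.6]
width: 0.0325
```

Request:
{"op": "send_rows", "data": {
  "deltas": [
    {"dp":[0.003,0.05,0],"rotation":[0,0,0]},
    {"dp":[0.006,0.1,0],"rotation":[0,0,0]},
    {"dp":[0.009,0.15,0],"rotation":[0,0,0]},
    {"dp":[0.012,0.2,0],"rotation":[0,0,0]},
    {"dp":[0.013,0.22,0],"rotation":[0,0,0]},
    {"dp":[0.013,0.22,0],"rotation":[0,0,0]}
  ]
}}

```text
clock: 26.73
position: [0.5608, -0.0202, 0.0476]
ee_rot: [0.0, 0.728, 0.686, 0.0]
contact_force: [-0.2, -0.2, -3.5]
width: 0.0324
```

Request:
{"op": "send_rows", "data": {
  "deltas": [
    {"dp":[0.001,0.015,0],"rotation":[0,0,0]},
    {"dp":[0.002,0.03,0],"rotation":[0,0,0]},
    {"dp":[0.002,0.03,0],"rotation":[0,0,0]}
  ]
}}

```text
clock: 26.98
position: [0.5611, -0.0176, 0.0475]
ee_rot: [0.0, 0.728, 0.686, -0.0]
contact_force: [-0.2, -0.1, -3.2]
width: 0.0325
```

Request:
{"op": "send_rows", "data": {
  "deltas": [
    {"dp":[0.001,0.015,0],"rotation":[0,0,0]},
    {"dp":[0.002,0.03,0],"rotation":[0,0,0]},
    {"dp":[0.002,0.035,0],"rotation":[0,0,0]},
    {"dp":[0.002,0.035,0],"rotation":[0,0,0]}
  ]
}}

```text
clock: 27.32
position: [0.5613, -0.0173, 0.0479]
ee_rot: [0.003, 0.727, 0.687, -0.002]
contact_force: [-1.9, -12.5, -1.9]
width: 0.0328
```

Request:
{"op": "send_rows", "data": {
  "deltas": [
    {"dp":[0,0,0],"rotation":[0,0,0]},
    {"dp":[0,0,0],"rotation":[0,0,0]},
    {"dp":[0,0,0],"rotation":[0,0,0]},
    {"dp":[0,0,0.2],"rotation":[0,0,0]},
    {"dp":[0,0,0.5],"rotation":[0,0,0]},
    {"dp":[0,0,0.8],"rotation":[0,0,0]},
    {"dp":[0,-0.15,1],"rotation":[0,0,0]},
    {"dp":[0,-0.2,1],"rotation":[0,0,0]},
    {"dp":[0,-0.2,1],"rotation":[0,0,0]}
  ],
  "fingers": 0.0
}}

```text
clock: 28.07
position: [0.5626, -0.0383, 0.1695]
ee_rot: [0.002, 0.728, 0.685, 0.001]
contact_force: [-0.8, -0.9, -0.5]
width: 0.0426
```

Run:
```python
from h import *
s=st();p=eyes.get_image("wrist");save(p,"w12",s=1.4);inrack(p)
p=eyes.get_image("scene");bars(p)
```

```text
t 28.07 pos [ 0.5626 -0.0383  0.1695] yaw -0.061 zaxis [ 0.005 -0.001 -1.   ] w 0.0426 F [-0.8 -0.9 -0.5]
slot -0.09 rear y -0.0554 -> front 0.0446 x mid -0.0884 tilt 0.0089 z 0.0406
slot -0.03 rear y -0.0556 -> front 0.0444 x mid -0.0289 tilt 0.0112 z 0.0406
slot 0.03 rear y -0.0551 -> front 0.0449 x mid 0.0306 tilt 0.0003 z 0.0407
[317, 145, 6, 11] c [0.429 0.171] size [0.014 0.038] tilt rad 0.775 z 0.0343 [166. 100.  66.]
[376, 176, 34, 28] c [0.654 0.211] size [0.034 0.104] tilt rad 0.059 z 0.0342 [75. 74. 75.]
```

Request:
{"op": "send_rows", "data": {
  "deltas": [
    {"dp":[0.2,0.3,0],"rotation":[0,0,0.1]},
    {"dp":[0.45,0.65,0],"rotation":[0,0,0.2]},
    {"dp":[0.7,1,0],"rotation":[0,0,0.25]}
  ],
  "fingers": -0.1
}}

```text
clock: 28.42
position: [0.6321, 0.0666, 0.1657]
ee_rot: [-0.002, 0.684, 0.73, -0.001]
contact_force: [0.5, -0.7, -0.5]
width: 0.0469
```

Request:
{"op": "send_rows", "data": {
  "deltas": [
    {"dp":[0,0.2,0],"rotation":[0,0,0]},
    {"dp":[0,0.35,0],"rotation":[0,0,0]},
    {"dp":[0,0.35,0],"rotation":[0,0,0]},
    {"dp":[0,0.35,0],"rotation":[0,0,0]}
  ]
}}

```text
clock: 28.75
position: [0.6315, 0.1086, 0.1654]
ee_rot: [-0.001, 0.683, 0.731, -0.001]
contact_force: [-0.3, -0.7, -0.5]
width: 0.0466
```

Run:
```python
from h import *
s=st();p=eyes.get_image("wrist");save(p,"w13");bars(p)
```

```text
t 28.75 pos [0.6315 0.1086 0.1654] yaw 0.068 zaxis [-0.004 -0.    -1.   ] w 0.0466 F [-0.3 -0.7 -0.5]
[293, 0, 52, 143] c [0.653 0.211] size [0.034 0.099] tilt rad 0.056 z 0.0327 [78. 81. 80.]
[0, 92, 46, 78] c [0.41  0.157] size [0.06  0.034] tilt rad -0.871 z 0.0323 [181. 100.  58.]
```

View pics/w13.png

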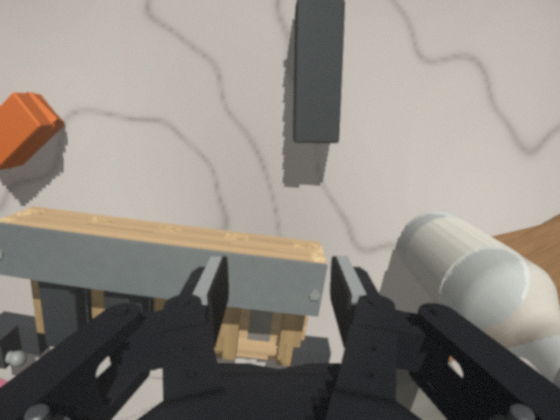

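Request:
{"op": "send_rows", "data": {
  "deltas": [
    {"dp":[0.1,0.3,0],"rotation":[0,0,0]},
    {"dp":[0.185,0.6,0],"rotation":[0,0,-0.02]},
    {"dp":[0.185,0.72,-0.2],"rotation":[0,0,-0.02]},
    {"dp":[0.185,0.72,-0.5],"rotation":[0,0,-0.02]},
    {"dp":[0.185,0.72,-0.75],"rotation":[0,0,-0.02]},
    {"dp":[0.185,0.72,-1],"rotation":[0,0,-0.02]},
    {"dp":[0.185,0.72,-1],"rotation":[0,0,-0.02]},
    {"dp":[0.185,0.72,-1],"rotation":[0,0,-0.02]}
  ]
}}

```text
clock: 29.47
position: [0.6535, 0.1921, 0.0457]
ee_rot: [-0.001, 0.688, 0.726, -0.002]
contact_force: [0.3, -0.8, -0.4]
width: 0.047
```

Request:
{"op": "send_rows", "data": {
  "deltas": [
    {"dp":[0,0,-0.05],"rotation":[0,0,0]},
    {"dp":[0,0,-0.08],"rotation":[0,0,0]},
    {"dp":[0,0,-0.08],"rotation":[0,0,0]},
    {"dp":[0,0,-0.08],"rotation":[0,0,0]}
  ]
}}

```text
clock: 29.8
position: [0.6557, 0.1935, 0.0392]
ee_rot: [0.001, 0.687, 0.726, 0.001]
contact_force: [0.7, -0.1, -0.1]
width: 0.0469
```

Request:
{"op": "send_rows", "data": {
  "deltas": [
    {"dp":[0,0,0],"rotation":[0,0,0]},
    {"dp":[0,0,0],"rotation":[0,0,0]},
    {"dp":[0,0,0],"rotation":[0,0,0]},
    {"dp":[0,0,0],"rotation":[0,0,0]},
    {"dp":[0,0,0],"rotation":[0,0,0]}
  ],
  "fingers": 1
}}

```text
clock: 30.22
position: [0.6552, 0.1936, 0.0394]
ee_rot: [0.0, 0.687, 0.726, 0.0]
contact_force: [-1.1, 0.2, 6.6]
width: 0.0324
```

Request:
{"op": "send_rows", "data": {
  "deltas": [
    {"dp":[0,0,0.15],"rotation":[0,0,0]},
    {"dp":[0,0,0.4],"rotation":[0,0,0]},
    {"dp":[0,0,0.7],"rotation":[0,0,0]},
    {"dp":[-0.1,0,0.95],"rotation":[0,0,-0.1]},
    {"dp":[-0.2,-0.25,0.95],"rotation":[0,0,-0.2]},
    {"dp":[-0.3,-0.5,0.95],"rotation":[0,0,-0.23]},
    {"dp":[-0.3,-0.75,0.95],"rotation":[0,0,-0.23]},
    {"dp":[-0.3,-1,0.95],"rotation":[0,0,-0.23]}
  ]
}}

```text
clock: 30.88
position: [0.6174, 0.0728, 0.1516]
ee_rot: [-0.0, 0.728, 0.686, -0.001]
contact_force: [1.7, -0.6, -3.7]
width: 0.0323
```

Request:
{"op": "send_rows", "data": {
  "deltas": [
    {"dp":[0,-0.25,0],"rotation":[0,0,0]},
    {"dp":[0,-0.5,0],"rotation":[0,0,0]},
    {"dp":[0,-0.75,0],"rotation":[0,0,0]},
    {"dp":[0,-1,0],"rotation":[0,0,0]},
    {"dp":[0,-1,0],"rotation":[0,0,0]},
    {"dp":[0,-1,0],"rotation":[0,0,0]}
  ]
}}

```text
clock: 31.38
position: [0.6186, -0.0481, 0.1512]
ee_rot: [-0.0, 0.729, 0.684, -0.0]
contact_force: [-0.3, 1.8, -3.8]
width: 0.0322
```

Run:
```python
from h import *
s=st();p=eyes.get_image("wrist");held(p,s);save(p,"w14",s=1.4)
w=cloud(p);r=torack(w);c=p["color"].astype(int);sat=c.max(2)-c.min(2)
m=(sat<25)&(c.max(2)<100)&(r[...,0]>.112)&(r[...,0]<.18)&(abs(r[...,1]+.05)<.05)&(w[...,2]>.015)&(w[...,2]<.06)
print(np.percentile(np.c_[r[m],w[m][:,2]],[1,10,50,90,99],axis=0).round(3))
```

```text
t 31.38 pos [ 0.6186 -0.0481  0.1512] yaw -0.063 zaxis [-0.001  0.    -1.   ] w 0.0322 F [-0.3  1.8 -3.8]
held: front end rack y 0.0108 mid x at front 0.0897 tilt in rack 0.0027 width 0.0335 z 0.1444 tcp rack [ 0.0901 -0.0569]
[[ 0.124 -0.095  0.015]
 [ 0.124 -0.085  0.017]
 [ 0.124 -0.074  0.023]
 [ 0.131 -0.061  0.027]
 [ 0.157 -0.053  0.043]]
```

View pics/w14.png

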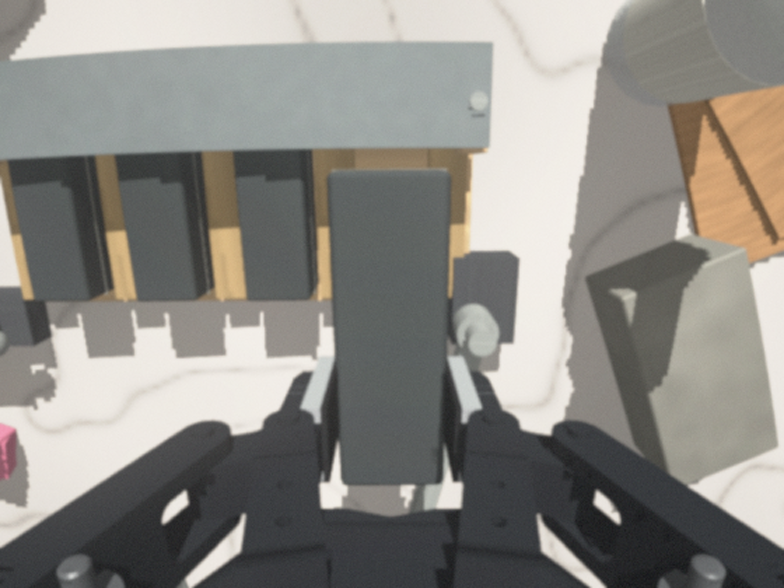

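Request:
{"op": "send_rows", "data": {
  "deltas": [
    {"dp":[-0.01,0.035,-0.2],"rotation":[0,0,0]},
    {"dp":[-0.01,0.035,-0.4],"rotation":[0,0,0]},
    {"dp":[-0.01,0.035,-0.6],"rotation":[0,0,0]},
    {"dp":[-0.01,0.035,-0.7],"rotation":[0,0,0]},
    {"dp":[-0.01,0.035,-0.7],"rotation":[0,0,0]}
  ]
}}

```text
clock: 31.85
position: [0.6149, -0.0402, 0.0642]
ee_rot: [-0.003, 0.727, 0.686, -0.002]
contact_force: [-0.8, -0.5, -4.3]
width: 0.0325
```

Request:
{"op": "send_rows", "data": {
  "deltas": [
    {"dp":[0,0,-0.06],"rotation":[0,0,0]},
    {"dp":[0,0,-0.12],"rotation":[0,0,0]},
    {"dp":[0,0,-0.16],"rotation":[0,0,0]},
    {"dp":[0,0,-0.16],"rotation":[0,0,0]},
    {"dp":[0,0,-0.16],"rotation":[0,0,0]}
  ]
}}

```text
clock: 32.27
position: [0.6179, -0.0422, 0.0489]
ee_rot: [0.0, 0.728, 0.686, 0.0]
contact_force: [0.5, 0.7, -4.5]
width: 0.0324
```

Run:
```python
from h import *
s=st();print(torack(s["position"]))
```

```text
t 32.27 pos [ 0.6179 -0.0422  0.0489] yaw -0.06 zaxis [ 0. -0. -1.] w 0.0324 F [ 0.5  0.7 -4.5]
[ 0.08905371 -0.0510059 ]
```

Front end now at ~rack y 0.0167; slide in.

Request:
{"op": "send_rows", "data": {
  "deltas": [
    {"dp":[0.003,0.05,-0.005],"rotation":[0,0,0]},
    {"dp":[0.006,0.1,-0.01],"rotation":[0,0,0]},
    {"dp":[0.009,0.15,-0.01],"rotation":[0,0,0]},
    {"dp":[0.011,0.19,-0.01],"rotation":[0,0,0]},
    {"dp":[0.011,0.19,-0.01],"rotation":[0,0,0]}
  ]
}}

```text
clock: 32.68
position: [0.6191, -0.018, 0.0477]
ee_rot: [-0.0, 0.728, 0.686, 0.0]
contact_force: [-0.1, -1.1, -4.1]
width: 0.0326
```

Request:
{"op": "send_rows", "data": {
  "deltas": [
    {"dp":[0.001,0.015,0],"rotation":[0,0,0]},
    {"dp":[0.002,0.03,0],"rotation":[0,0,0]},
    {"dp":[0.002,0.04,0],"rotation":[0,0,0]},
    {"dp":[0.002,0.04,0],"rotation":[0,0,0]}
  ]
}}

```text
clock: 33.02
position: [0.6194, -0.0147, 0.0476]
ee_rot: [0.0, 0.728, 0.686, -0.0]
contact_force: [-0.1, 0.2, -3.5]
width: 0.0321
```

Request:
{"op": "send_rows", "data": {
  "deltas": [
    {"dp":[0.001,0.015,0],"rotation":[0,0,0]},
    {"dp":[0.002,0.03,0],"rotation":[0,0,0]},
    {"dp":[0.002,0.035,0],"rotation":[0,0,0]},
    {"dp":[0.002,0.035,0],"rotation":[0,0,0]}
  ]
}}

```text
clock: 33.35
position: [0.6195, -0.0145, 0.0479]
ee_rot: [0.002, 0.727, 0.686, -0.002]
contact_force: [-1.6, -10.4, -1.3]
width: 0.0324
```

Butted (−10 N). Release, retreat, and check all four plus the tray before closing.

Request:
{"op": "send_rows", "data": {
  "deltas": [
    {"dp":[0,0,0],"rotation":[0,0,0]},
    {"dp":[0,0,0],"rotation":[0,0,0]},
    {"dp":[0,0,0],"rotation":[0,0,0]},
    {"dp":[0,0,0.2],"rotation":[0,0,0]},
    {"dp":[0,0,0.5],"rotation":[0,0,0]},
    {"dp":[0,0,0.8],"rotation":[0,0,0]},
    {"dp":[-0.1,-0.2,1],"rotation":[0,0,0]},
    {"dp":[-0.3,-0.45,1],"rotation":[0,0,0]},
    {"dp":[-0.5,-0.45,1],"rotation":[0,0,0]},
    {"dp":[-0.5,-0.45,1],"rotation":[0,0,0]},
    {"dp":[-0.5,-0.45,1],"rotation":[0,0,0]}
  ],
  "fingers": 0.0
}}

```text
clock: 34.27
position: [0.5588, -0.0642, 0.1682]
ee_rot: [0.0, 0.728, 0.685, 0.001]
contact_force: [0.6, 0.6, 0.6]
width: 0.0428
```

Run:
```python
from h import *
s=st();p=eyes.get_image("wrist");save(p,"w15",s=1.4);inrack(p)
p=eyes.get_image("scene");save(p,"c15",s=1.4);bars(p)
for o in comps(p,.026,.045,minpx=20,xr=(.32,.45),yr=(-.4,-.22)): print("stub",*o)
for o in comps(p,.075,.1,minpx=10,xr=(.5,.7),yr=(-.27,-.05)): print("knob",*o[:6])
q=eyes.get_image("side")
for o in comps(q,.075,.1,minpx=10,xr=(.5,.7),yr=(-.27,-.05)): print("knob",*o[:6])
```

```text
t 34.27 pos [ 0.5588 -0.0642  0.1682] yaw -0.061 zaxis [ 0.001  0.001 -1.   ] w 0.0428 F [0.6 0.6 0.6]
slot -0.09 rear y -0.0553 -> front 0.0447 x mid -0.0883 tilt 0.0074 z 0.0406
slot -0.03 rear y -0.0552 -> front 0.0448 x mid -0.029 tilt 0.0146 z 0.0406
slot 0.03 rear y -0.0553 -> front 0.0447 x mid 0.0306 tilt 0.0087 z 0.0407
slot 0.09 rear y -0.0556 -> front 0.0444 x mid 0.0886 tilt 0.001 z 0.0407
[305, 144, 18, 11] c [0.417 0.16 ] size [0.045 0.038] tilt rad -0.881 z 0.0343 [155.  90.  55.]
stub [146, 215, 30, 25] 384 [ 0.39  -0.296] [0.036 0.059] 3.1 0.0386 [63. 64. 65.]
knob [237, 259, 9, 12] 89 [ 0.617 -0.231] [0.016 0.017] 47.4 0.0895
knob [302, 241, 7, 9] 49 [ 0.614 -0.234] [0.019 0.016] 80.2 0.0867
```

View pics/w15.png

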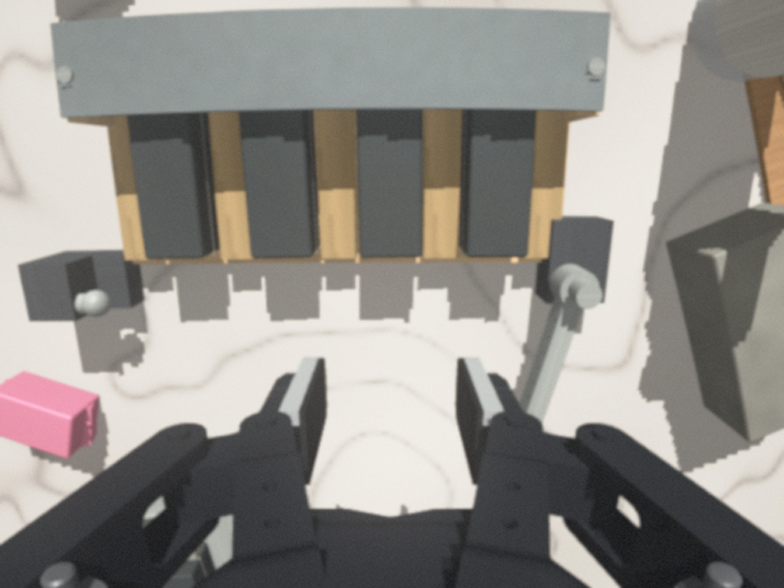

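View pics/c15.png

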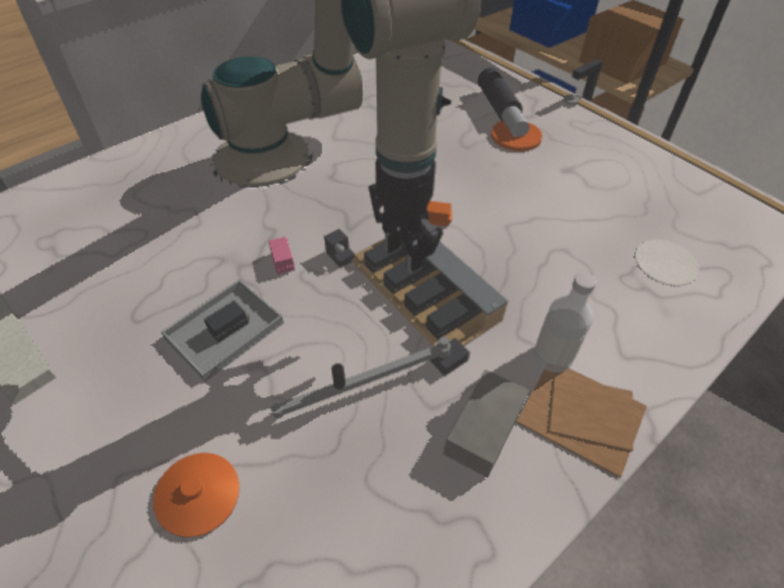

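All four samples' rear ends are level (front at rack y 0.0444–0.0448), stub in tray at (227,318) scaled, keeper open. Now return to the knob.

Request:
{"op": "send_rows", "data": {
  "deltas": [
    {"dp":[0.15,-0.3,0],"rotation":[0,0,0]},
    {"dp":[0.3,-0.6,0],"rotation":[0,0,0.06]},
    {"dp":[0.475,-1,0],"rotation":[0,0,0.12]},
    {"dp":[0.475,-1,0],"rotation":[0,0,0.12]}
  ],
  "fingers": -0.2
}}

```text
clock: 34.75
position: [0.6206, -0.1898, 0.167]
ee_rot: [0.003, 0.707, 0.707, -0.0]
contact_force: [0.9, -0.9, 0.4]
width: 0.0514
```

Request:
{"op": "send_rows", "data": {
  "deltas": [
    {"dp":[0,-0.2,0],"rotation":[0,0,0]},
    {"dp":[0,-0.42,-0.1],"rotation":[0,0,0]},
    {"dp":[0,-0.42,-0.2],"rotation":[0,0,0]},
    {"dp":[0,-0.42,-0.2],"rotation":[0,0,0]}
  ]
}}

```text
clock: 35.08
position: [0.616, -0.2352, 0.1403]
ee_rot: [-0.002, 0.708, 0.707, -0.001]
contact_force: [0.1, 0.8, -0.3]
width: 0.0509
```

Run:
```python
from h import *
s=st();p=eyes.get_image("wrist");save(p,"w16")
for o in comps(p,.075,.095,minpx=100,xr=(.5,.7),yr=(-.27,-.05)): print("knob",*o)
```

```text
t 35.08 pos [ 0.616  -0.2352  0.1403] yaw -0.002 zaxis [-0.004  0.003 -1.   ] w 0.0509 F [ 0.1  0.8 -0.3]
knob [263, 217, 32, 35] 889 [ 0.615 -0.23 ] [0.017 0.017] 88.9 0.0882 [53. 51. 49.]
```

View pics/w16.png

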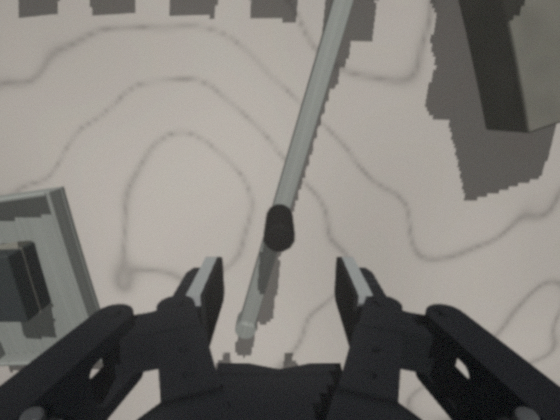

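Request:
{"op": "send_rows", "data": {
  "deltas": [
    {"dp":[0,0.035,-0.2],"rotation":[0,0,0]},
    {"dp":[0,0.035,-0.4],"rotation":[0,0,0]},
    {"dp":[0,0.035,-0.52],"rotation":[0,0,0]},
    {"dp":[0,0.035,-0.52],"rotation":[0,0,0]},
    {"dp":[0,0.035,-0.52],"rotation":[0,0,0]}
  ]
}}

```text
clock: 35.55
position: [0.6169, -0.2294, 0.081]
ee_rot: [-0.001, 0.707, 0.708, 0.0]
contact_force: [0.1, 0.7, 1.1]
width: 0.0513
```

Request:
{"op": "send_rows", "data": {
  "deltas": [
    {"dp":[0,0,0],"rotation":[0,0,0]},
    {"dp":[0,0,0],"rotation":[0,0,0]},
    {"dp":[0,0,0],"rotation":[0,0,0]},
    {"dp":[0,0,0],"rotation":[0,0,0]},
    {"dp":[0,0,0],"rotation":[0,0,0]}
  ],
  "fingers": 1,
  "grip_force": 60
}}

```text
clock: 35.97
position: [0.6175, -0.2309, 0.083]
ee_rot: [0.001, 0.707, 0.707, 0.001]
contact_force: [0.1, 0.2, 5.7]
width: 0.0161
```

```bash
cat > arc.py <<'E'
from h import *
s=st()
H=rk(.135,-.073);k=s["position"][:2]-H
r=np.hypot(*k);a=np.arctan2(k[1],k[0])%(2*np.pi);print(H,r,"keeper",a-np.pi-YW)
a0=a
for d in np.arange(0,1.5,.08): 
    b=a-d; print(round(b-np.pi-YW,3),((H+.17*np.array([np.cos(b),np.sin(b)])-s["position"][:2])/.12).round(3))
b=np.pi+YW;print("shut",((H+.17*np.array([np.cos(b),np.sin(b)])-s["position"][:2])/.12).round(3))
E
python3 arc.py
```

```text
t 35.97 pos [ 0.6175 -0.2309  0.083 ] yaw -0.0 zaxis [ 0.003 -0.001 -1.   ] w 0.0161 F [0.1 0.2 5.7]
[ 0.6624606  -0.06683336] 0.1701114842928187 keeper 1.3625834474830991
1.363 [0.    0.001]
1.283 [-0.108  0.035]
1.203 [-0.213  0.078]
1.123 [-0.314  0.129]
1.043 [-0.411  0.188]
0.963 [-0.502  0.254]
0.883 [-0.588  0.328]
0.803 [-0.668  0.408]
0.723 [-0.742  0.495]
0.643 [-0.808  0.587]
0.563 [-0.866  0.684]
0.483 [-0.917  0.785]
0.403 [-0.96  0.89]
0.323 [-0.993  0.998]
0.243 [-1.019  1.109]
0.163 [-1.035  1.221]
0.083 [-1.042  1.334]
0.003 [-1.04   1.447]
-0.077 [-1.029  1.56 ]
shut [-1.04   1.451]
```

Request:
{"op": "send_rows", "data": {
  "deltas": [
    {"dp":[-0.108,0.035,0],"rotation":[0,0,0]},
    {"dp":[-0.213,0.078,0],"rotation":[0,0,0]},
    {"dp":[-0.314,0.129,0],"rotation":[0,0,0]},
    {"dp":[-0.411,0.188,0],"rotation":[0,0,0]},
    {"dp":[-0.502,0.254,0],"rotation":[0,0,0]},
    {"dp":[-0.588,0.328,0],"rotation":[0,0,0]},
    {"dp":[-0.668,0.408,0],"rotation":[0,0,0]},
    {"dp":[-0.742,0.495,0],"rotation":[0,0,0]},
    {"dp":[-0.808,0.587,0],"rotation":[0,0,0]},
    {"dp":[-0.866,0.684,0],"rotation":[0,0,0]},
    {"dp":[-0.917,0.785,0],"rotation":[0,0,0]},
    {"dp":[-0.96,0.89,0],"rotation":[0,0,0]}
  ]
}}

```text
clock: 36.97
position: [0.5033, -0.1245, 0.083]
ee_rot: [0.003, 0.708, 0.707, 0.001]
contact_force: [1.5, -4.0, 4.2]
width: 0.0157
```

```bash
python3 arc.py
python3 - <<'E'
from h import *
p=eyes.get_image("wrist");save(p,"w17");inrack(p)
E
```

```text
t 36.97 pos [ 0.5033 -0.1245  0.083 ] yaw -0.001 zaxis [ 0.006 -0.002 -1.   ] w 0.0157 F [ 1.5 -4.   4.2]
[ 0.6624606  -0.06683336] 0.16929138411662553 keeper 0.4065626494248707
0.407 [-0.006 -0.002]
0.327 [-0.04   0.106]
0.247 [-0.065  0.216]
0.167 [-0.082  0.328]
0.087 [-0.09   0.441]
0.007 [-0.088  0.555]
-0.073 [-0.078  0.668]
-0.153 [-0.058  0.779]
-0.233 [-0.03   0.889]
-0.313 [0.007 0.996]
-0.393 [0.052 1.1  ]
-0.473 [0.106 1.2  ]
-0.553 [0.167 1.295]
-0.633 [0.236 1.385]
-0.713 [0.312 1.469]
-0.793 [0.394 1.547]
-0.873 [0.482 1.618]
-0.953 [0.576 1.682]
-1.033 [0.674 1.738]
shut [-0.088  0.564]
slot -0.09 rear y -0.056 -> front 0.044 x mid -0.0884 tilt -0.0111 z 0.0406
slot -0.03 rear y -0.056 -> front 0.044 x mid -0.0289 tilt 0.0144 z 0.0407
slot 0.03 rear y -0.0562 -> front 0.0438 x mid 0.0306 tilt 0.0141 z 0.0407
slot 0.09 rear y -0.0791 -> front 0.0209 x mid 0.0894 tilt -0.1117 z 0.0407
```

View pics/w17.png

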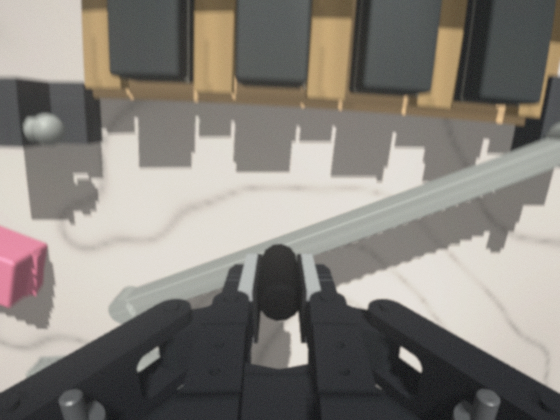

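Samples still in place (slot 4's odd reading includes the bar near the hinge). Swing to ~0.1 rad, then through the detent.

Request:
{"op": "send_rows", "data": {
  "deltas": [
    {"dp":[-0.034,0.1,0],"rotation":[0,0,0]},
    {"dp":[-0.06,0.21,0],"rotation":[0,0,0]},
    {"dp":[-0.078,0.31,0],"rotation":[0,0,0]},
    {"dp":[-0.084,0.4,0],"rotation":[0,0,0]},
    {"dp":[-0.084,0.43,0],"rotation":[0,0,0]},
    {"dp":[-0.084,0.43,0],"rotation":[0,0,0]}
  ],
  "grip_force": 80
}}

```text
clock: 37.52
position: [0.493, -0.0719, 0.083]
ee_rot: [0.002, 0.707, 0.707, 0.001]
contact_force: [-0.5, 0.4, 8.8]
width: 0.0153
```

Request:
{"op": "send_rows", "data": {
  "deltas": [
    {"dp":[0,0.03,0],"rotation":[0,0,0]},
    {"dp":[0.001,0.06,0],"rotation":[0,0,0]},
    {"dp":[0.001,0.09,0],"rotation":[0,0,0]},
    {"dp":[0.001,0.12,0],"rotation":[0,0,0]},
    {"dp":[0.001,0.14,0],"rotation":[0,0,0]},
    {"dp":[0.001,0.15,0],"rotation":[0,0,0]},
    {"dp":[0.001,0.15,0],"rotation":[0,0,0]}
  ]
}}

```text
clock: 38.1
position: [0.493, -0.0527, 0.083]
ee_rot: [0.001, 0.708, 0.706, 0.003]
contact_force: [0.8, 8.1, 10.0]
width: 0.0155
```

```bash
python3 arc.py | head -3
python3 - <<'E'
from h import *
p=eyes.get_image("wrist");save(p,"w18")
p=eyes.get_image("side");save(p,"s18",(180,150,340,270),5)
E
```

```text
t 38.1 pos [ 0.493  -0.0527  0.083 ] yaw -0.003 zaxis [ 0.005  0.003 -1.   ] w 0.0155 F [ 0.8  8.1 10. ]
[ 0.6624606  -0.06683336] 0.16999981640043188 keeper -0.02422715565821737
-0.024 [-0.  0.]
```

View pics/w18.png

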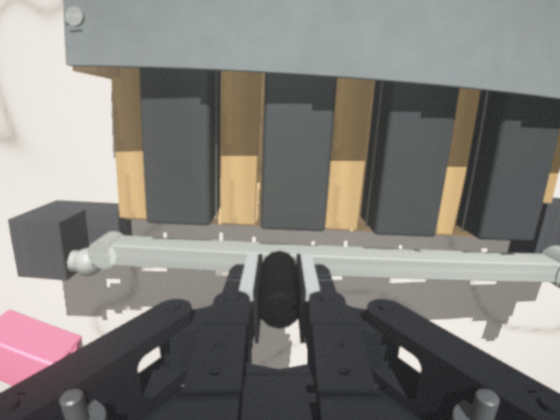

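The bar end sits at the catch (85,258). I nudge a little further to make sure it is hard against its limit.

Request:
{"op": "send_rows", "data": {
  "deltas": [
    {"dp":[0,0.02,0],"rotation":[0,0,0]},
    {"dp":[0,0.04,0],"rotation":[0,0,0]},
    {"dp":[0,0.04,0],"rotation":[0,0,0]}
  ]
}}

```text
clock: 38.45
position: [0.493, -0.0517, 0.083]
ee_rot: [0.003, 0.706, 0.708, -0.0]
contact_force: [-1.2, -5.7, 9.2]
width: 0.0158
```

Request:
{"op": "send_rows", "data": {
  "deltas": [
    {"dp":[0,0,0],"rotation":[0,0,0]},
    {"dp":[0,0,0],"rotation":[0,0,0]},
    {"dp":[0,0,0],"rotation":[0,0,0]},
    {"dp":[0,0,0.2],"rotation":[0,0,0]},
    {"dp":[0,0,0.5],"rotation":[0,0,0]},
    {"dp":[0,0,0.8],"rotation":[0,0,0]},
    {"dp":[0,0,1],"rotation":[0,0,0]},
    {"dp":[0,-0.3,1],"rotation":[0,0,0]},
    {"dp":[0,-0.5,1],"rotation":[0,0,0]},
    {"dp":[0,-0.5,1],"rotation":[0,0,0]},
    {"dp":[0,-0.5,1],"rotation":[0,0,0]}
  ],
  "fingers": -0.1
}}

```text
clock: 39.37
position: [0.4911, -0.1099, 0.2007]
ee_rot: [-0.001, 0.708, 0.706, 0.0]
contact_force: [-0.6, 0.7, -0.7]
width: 0.047
```

Run:
```python
from h import *
s=st();p=eyes.get_image("wrist");save(p,"w19",s=1.4);inrack(p)
H=rk(.135,-.073)
for o in comps(p,.075,.095,minpx=100,xr=(.4,.7),yr=(-.2,.0)):
    k=o[2]-H;print("knob",*o[:6],"keeper",np.arctan2(-k[1],-k[0])-YW)
w=cloud(p);r=torack(w);m=(abs(w[...,2]-.043)<.003)&(abs(r[...,1]+.073)<.012)&(r[...,0]>-.12)&(r[...,0]<.11);m&=abs(r[...,0]+.035)>.02
k=np.polyfit(r[m][:,0],r[m][:,1],1);print("bar slope rad",k, m.sum())
p=eyes.get_image("scene");save(p,"c19",(100,110,400,330),2.6)
for o in comps(p,.026,.045,minpx=20,xr=(.32,.45),yr=(-.4,-.22)): print("stub",*o)
for o in comps(p,.075,.1,minpx=10,xr=(.4,.7),yr=(-.2,.0)):
    k=o[2]-H;print("knob",*o[:6],"keeper",np.arctan2(-k[1],-k[0])-YW)
```

```text
t 39.37 pos [ 0.4911 -0.1099  0.2007] yaw -0.002 zaxis [-0.001  0.001 -1.   ] w 0.047 F [-0.6  0.7 -0.7]
slot -0.09 rear y -0.0788 -> front 0.0212 x mid -0.0885 tilt 0.0059 z 0.0408
slot -0.03 rear y -0.0787 -> front 0.0213 x mid -0.0288 tilt 0.0096 z 0.0408
slot 0.03 rear y -0.0788 -> front 0.0212 x mid 0.0307 tilt 0.0085 z 0.0409
slot 0.09 rear y -0.0791 -> front 0.0209 x mid 0.0883 tilt 0.0069 z 0.0409
knob [269, 129, 26, 26] 526 [ 0.493 -0.057] [0.017 0.017] 88.1 0.0884 keeper 0.0010375855380111501
bar slope rad [-0.00072174 -0.07335851] 3315
stub [146, 215, 30, 25] 381 [ 0.39  -0.296] [0.035 0.059] 3.4 0.0388 [62. 63. 64.]
knob [267, 184, 7, 10] 60 [ 0.496 -0.058] [0.014 0.018] 50.3 0.0886 keeper 0.005983955041589231
```

View pics/w19.png

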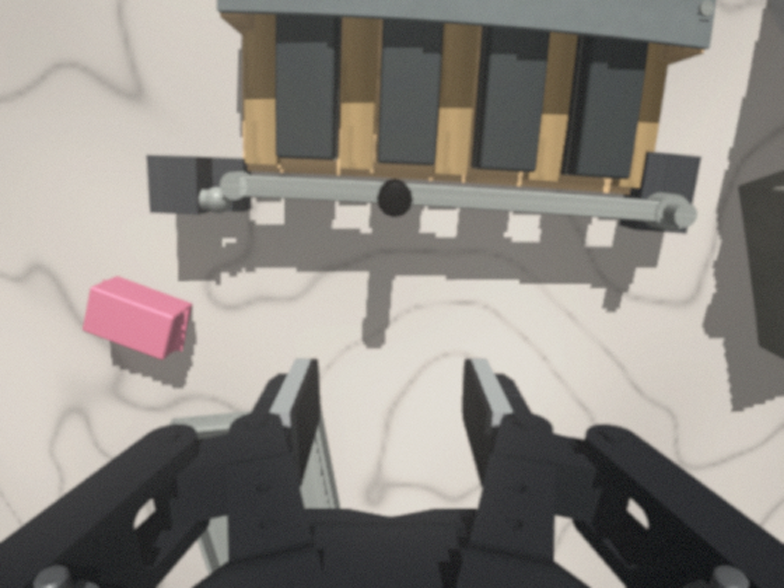

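View pics/c19.png

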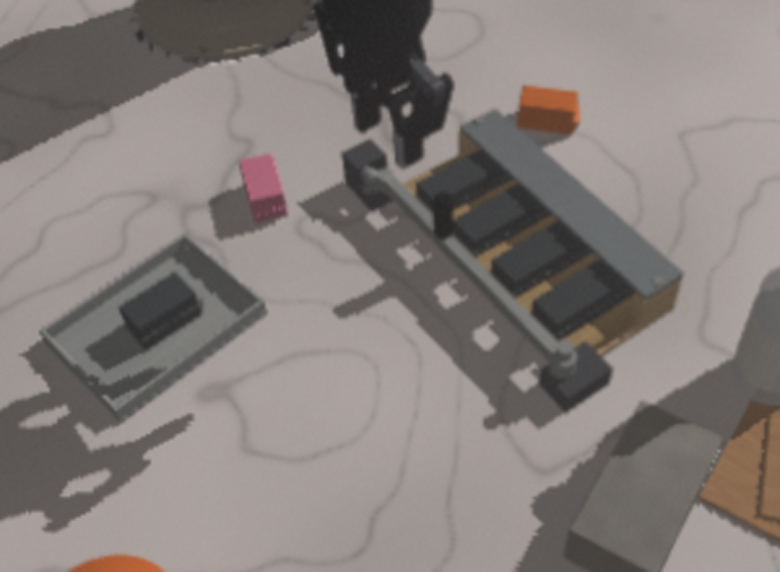

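Run:
```python
from h import *
p=eyes.get_image("wrist");w=cloud(p);r=torack(w);z=w[...,2];ok=True
for x in (-.09,-.03,.03,.09):
    m=(abs(r[...,0]-x)<.012)&(abs(z-.041)<.004)&(r[...,1]>-.0655)&(r[...,1]<.02)
    y=np.percentile(r[m][:,1],.5)+.1;print(x,y.round(4));ok&=abs(y-.0445)<.003
print(ok)
if ok: print(manip.sign_off())
```

```text
-0.09 0.0441
-0.03 0.0447
0.03 0.044
0.09 0.0441
True
the job is handed in; nothing more can be done
None
```

The job is done and handed in, with the rack ready to travel; `sign_off` reports no verdict.

- **Keeper opened:** I swung it to about 1.36 rad before touching anything else.
- **Stub:** it lies in the steel scrap tray, at about (0.39, −0.30). Its top stayed at 0.039 m at every later look.
- **Samples:** all four on the bench went into their own slots. Each one butted against the stop with a 10–15 N reaction.
- **Keeper shut:** I pushed it through the detent to a hard limit. The final pictures read 0.001 rad from the wrist camera and 0.006 rad from the scene camera.

**Final check:** the samples' front ends were at rack y 0.0440–0.0447, so they are level within about 1 mm. The arm was clear of everything.

**Readings that disagreed:**
- The side camera put the first sample's end about 6 mm short of where the wrist camera did. It was seeing the sample's end face.
- Some late rear-end readings picked up the keeper bar instead of the samples. Excluding the bar gave the figures above.
- At the detent, the arm's pose gave a keeper angle of −0.024 rad, but the pictures taken after I let go read 0.001 and 0.006 rad.

The bottle, backing pad and stone block were never approached. The bottle and block look unmoved in the late pictures; I did not measure any of the three.

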